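# Pack the cutter inserts into the sliding-lid box

### The job

Pull the cutter inserts, however many there are, one at a time out of the sprung clip strip and put all of them down inside the plywood box. Then slide the box's flat lid, which lies loose on the bench, into its grooves from the open end until it is fully home. Leave the other things on the bench where they are.

Things in the scene. Friction and masses are not known exactly. Their poses are not given: they have to be found in the camera images.
- box: open-topped plywood box fixed to the bench, outside 140 long (its x) x 94 wide (its y) x 69 high (its z); origin at the centre of its underside. Floor top at z 6; clear inside x -65 to 65, y -37 to 37. The side walls' tops, at z 56, are ledges on which the lid slides. The -x end is the open end where the lid goes in: its wall is only 52 high. The +x end wall, 70 high, is the stop
- box_home (a point): point in the box's grooves, 60.25 above the box's underside on its middle axis: the lid is fully home with its middle here (lid_mid then 74 above the box's underside)
- box_mouth (a point): middle of the open end, where the grooves begin (box x -70, z 60.25). Each groove is 8.5 high: ledge at z 56, lip underside at z 64.5. Lips cover |y| over 36 from x -50 to 65 and flare upward from x -50 to -65. Cheeks guide the lid's edges, 87 apart, flared a little wider at this end
- lid_mid (a point): loose plywood lid, 130 long (x) x 84 wide (y) x 6 thick, about 0.12 kg, flat on the bench, handle up. On its middle stands a wooden handle bar 44 long (x) x 12 wide (y) x 30 high. The point is on the middle axis, 18 above the lid's underside (half the height of lid and handle); z points up out of the handle. The lid is alike end for end
- strip: aluminium clip strip fixed to the bench, 222 long (its y) x 50 deep (its x), 28 high; origin under its middle (4 off the depth's centre). Five open-topped pockets along y at -84, -42, 0, 42, 84 (x 0), each with a spring catch on its +x side in the notch of the insert standing there. An upward pull of about 10 to 18 N frees an insert; its foot is clear after 23 mm of lift. Some pockets are empty
- cutter0_mid (a point): cutter insert, 44 high (z), 0.05 kg: a black carrier block 30 wide (x) x 14 thick (y) x 20 high, and under it a flat steel blade 24 wide x 6 thick x 24 high, notched at both edges. The point is on the middle axis half-way up, 22 above the foot; the carrier's centre is 12 above it along z. It starts upright in a pocket, foot 6 above the bench, axes along the strip's. None if absent
- cutter1_mid (a point): another insert, the same as cutter0; None if absent
- cutter2_mid (a point): another insert, the same as cutter0; None if absent
- cutter3_mid (a point): another insert, the same as cutter0; None if absent
- cutter4_mid (a point): another insert, the same as cutter0; None if absent
- hammer: bystander: hammer with a wooden handle, 260 long, leave it alone
- spanner: bystander: flat steel spanner, 180 long, leave it alone
- tape: bystander: roll of tape lying flat, 60 across, 24 high, leave it alone
- offcut: bystander: block of wood 75 x 45 x 28, leave it alone
- tin: bystander: steel tin, 66 across, 100 high, leave it alone
- truck: bystander: toy pick-up truck, 110 long, 52 high, leave it alone
- glue: bystander: white glue bottle, 50 across, 130 high, leave it alone

How it is judged:
By the outcome, as a careful person would: the job done as asked, in the order asked, and still so for the second after the job is handed in, with the robot touching nothing.
Of cutter0, cutter1, cutter2, cutter3, cutter4 only 3 to 4 are there at a start; the rules pass over those that are not, and their reading is None.
At some moment in a run one of lid may be knocked a few centimetres aside while the robot is not near it.
Once in a run the grip may slacken for a moment while it holds something.
It also fails if it takes over 210 s, if anything falls off the work surface, if the arm or the gripper's body presses on something with over 40 N, if the wrist force passes 120 N, or if a joint passes its speed limit or range.

### The arm

A 6-joint arm with a two-finger parallel gripper is mounted at the origin on the work surface. World frame = base frame: x ahead of the robot, y to its left, z up, the work surface at z = 0. Lengths are in mm, angles in degrees, forces in N, time in s.
With the tool pointing down it reaches from about 375 to 825 mm from the base axis. Payload 5.5 kg.
Tool frame: the origin (TCP) lies at the very end of the fingers, on their centre line; the grasp point (between the pads) lies 19 mm behind it; z points along the fingers, y is the line along which they close (so a half turn about z gives the same grasp; the last joint's range is limited). The gripper opens to 85 mm and grips with 20 to 120 N. Pads are 22 mm wide; open, the fingers measure 114 mm over their backs; the gripper's body (76 mm by 85 mm) begins 54 mm behind the grasp point. The pads swing forward as they close: fully open they stand 13 mm farther back than shut.
Start: joints at [73.51, 17.962, -2.699, 69.339, 0, 90], TCP at [170.303, 575.319, 231.299] pointing down, gripper open.
Joint ranges: [-152.73, 152.73], [-39.44, 99.34], [-58.76, 71.6], [-118.89, 123.64], [-81.53, 83.1], [-180, 180]. Speed limits (degrees/s): [136.94, 136.94, 172.46, 180, 180, 180].

### API

Orientations are given as [roll, pitch, yaw] about the fixed x, y, z axes, in that order (R = Rz(yaw) Ry(pitch) Rx(roll)).
In Python, from workcell import r gives the robot as it stands.
- The arm moves only by the tool move_arm, never from a script. Its argument "rows" is a list of rows, each an object with "twist": the turn, a rotation vector about the tool's x, y, z in rad, a list of three; "dp": the shift along the tool's x, y, z in m, a list of three; "fingers": the opening in per cent of the stroke, from 0 (shut) to 100 (fully open). In form: [{"twist": [wx, wy, wz], "dp": [tx, ty, tz], "fingers": fingers}, ...]. A call has 1 to 10 rows; each row is the pose to reach, as a shift and turn from the pose commanded when the call began, along the tool's axes at that moment; what a row does not reach only later rows make up. A row lasts 1/10 s, in which the tool goes at most 50 mm and 8.59 degrees, less where a joint would pass 70% of its speed; a pose out of reach is approached as far as the arm can. A call with a gripper value outside its range is refused whole. The fingers move at their own pace and stop on an object; "force" is the grip in N (left out, the last holds). Time passes only in rows, so rows that repeat a pose let the fingers close. It gives the time, the measured TCP pose, the force, the opening and the grip force at its end, in the units of the state.
- r.read_state(): the state, without advancing time (a new reading comes with each control period).
- r.camera(name): name is "scene" or "top" or "wrist"; returns a dict with "img" (400x640x3 uint8, blue, green, red), "mtx" (3x3 intrinsics, pixels), "distortion" ([k1, k2, p1, p2, k3] as OpenCV has them; the pictures are not rectified), "eye" and "rotation" of the camera in the world; the wrist camera has in their place "hand_eye" (4x4, takes a point from camera to tool coordinates, whose origin is the TCP and whose axes are the flange's). Camera axes: x right, y down, z forward; pixel columns grow to the right and rows downward; lengths in mm; the calibration is good to about 2 mm. A picture is of the moment at which its call begins: read the wrist's pose just before it. There is no depth.
- r.sign_off(): hands the job in; it is judged then, once.
The state is a dict: "time_s": time; "joints": joint angles; "qd": joint speeds; "joint_torque": joint torques, N m; "tcp_pos": TCP position; "tcp_rot": TCP orientation; "force": force on the tool from outside, world axes, zero at the start; "moment": the same for the moment, N m; "opening": opening from 0.0 (shut) to 1.0 (fully open); "finger_force": force on a finger pad.
Only numpy, scipy, OpenCV 4.12 (cv2) and the standard library are available. Lean on these libraries where they do the work, as an engineer would, in place of code of your own. Each camera call takes 0.05 s, during which the arm holds its last target. There are 200 camera calls.

## Working session

There is one attempt and no reset: what is moved stays moved. The work goes in short steps, Python scripts to look and compute and a tool call to move; the robot and the scene stay as the last step left them, time stands still between calls to the robot, and variables do not carry over. Pictures are saved under pics/ and viewed, at most 14 in all, crops included, and the job is handed in when it is done.

Besides the shell and the picture viewer there is one more tool, called as name(argument=value, ...) on one line, values as JSON. move_arm: Moves the arm, as the interface text tells. Its arguments: {"type":"object","properties":{"rows":{"type":"array"},"force":{"type":"number"}},"required":["rows"]}

```bash
ls; mkdir -p pics; cat > h.py <<'E'
import cv2,numpy as np
from workcell import r
from scipy.spatial.transform import Rotation as R
def snap(n,f):
    c=r.camera(n); cv2.imwrite('pics/'+f,c['img']); return c
def ray(c,uv,s=None):
    p=cv2.undistortPoints(np.array(uv,float).reshape(-1,1,2),np.array(c['mtx']),np.array(c['distortion'])).reshape(-1,2)
    d=np.c_[p,np.ones(len(p))]
    if 'hand_eye' in c:
        T=np.eye(4);T[:3,:3]=R.from_euler('xyz',s['tcp_rot'],degrees=True).as_matrix();T[:3,3]=s['tcp_pos']
        H=T@np.array(c['hand_eye']);return H[:3,3],d@H[:3,:3].T
    return np.array(c['eye']),d@np.array(c['rotation']).T
def plane(c,uv,z,s=None):
    e,d=ray(c,uv,s);return e+d*((z-e[2])/d[:,2])[:,None]
def proj(c,P):
    rot=np.array(c['rotation']).T;e=np.array(c['eye'])
    return cv2.projectPoints(np.array(P,float),cv2.Rodrigues(rot)[0],-rot@e,np.array(c['mtx']),np.array(c['distortion']))[0].reshape(-1,2)
E
python3 - <<'E'
from h import *
import pickle
s=r.read_state();print(s)
for n in('top','scene','wrist'):
    c=snap(n,n+'0.png');pickle.dump((c,s),open(n+'0.pkl','wb'))
    print(n,{k:np.round(v,3).tolist() for k,v in c.items() if k!='img'})
E
```

```text
pics
{'time_s': 0.0, 'joints': array([ 7.35102088e+01,  1.80046161e+01, -2.75356559e+00,  6.93403245e+01,
       -6.11289562e-04,  8.99979252e+01]), 'qd': array([ 0.04958487,  0.07995085, -0.00472522, -0.04399852, -0.09453459,
       -0.0433056 ]), 'joint_torque': array([-1.39620624e-04, -5.39586210e+01,  3.39754915e+01,  1.88753841e-02,
        5.46802676e-05,  5.86926177e-06]), 'tcp_pos': array([170.14630267, 574.76790871, 230.43519645]), 'tcp_rot': array([-1.79901494e+02,  6.07721469e-04,  1.63512285e+02]), 'force': array([ 0.06545978,  0.44759558, -0.42188677]), 'moment': array([ 0.03756284, -0.02790602,  0.05895942]), 'finger_force': 0.0, 'opening': 1.0022622376205792}
top {'mtx': [[512.857, 0.0, 325.382], [0.0, 512.857, 201.219], [0.0, 0.0, 1.0]], 'distortion': [-0.013, 0.0, 0.0, 0.0, 0.0], 'eye': [387.356, 53.437, 1301.686], 'rotation': [-170.606, -0.257, -89.093]}
scene {'mtx': [[365.044, 0.0, 317.18], [0.0, 365.044, 198.885], [0.0, 0.0, 1.0]], 'distortion': [-0.063, 0.0, 0.0, 0.0, 0.0], 'eye': [1066.604, 871.614, 644.413], 'rotation': [-121.901, -0.612, 149.88]}
wrist {'mtx': [[314.529, 0.0, 316.107], [0.0, 314.529, 202.85], [0.0, 0.0, 1.0]], 'distortion': [0.004, 0.0, 0.0, 0.0, 0.0], 'hand_eye': [[0.001, -0.958, -0.287, 72.806], [1.0, 0.001, 0.001, 0.302], [-0.0, -0.287, 0.958, -143.762], [0.0, 0.0, 0.0, 1.0]]}
```

```bash
sed -i "s/np.array(c\['rotation'\])/R.from_euler('xyz',c['rotation'],degrees=True).as_matrix()/" h.py; grep -n rotation h.py
```

```text
12:    return np.array(c['eye']),d@R.from_euler('xyz',c['rotation'],degrees=True).as_matrix().T
16:    rot=R.from_euler('xyz',c['rotation'],degrees=True).as_matrix().T;e=np.array(c['eye'])
```

View pics/top0.png

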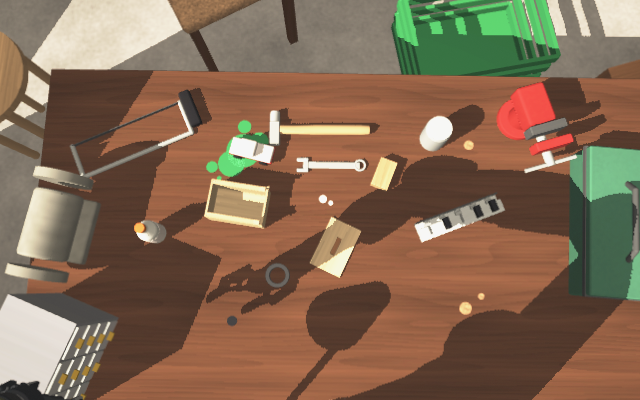

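View pics/scene0.png

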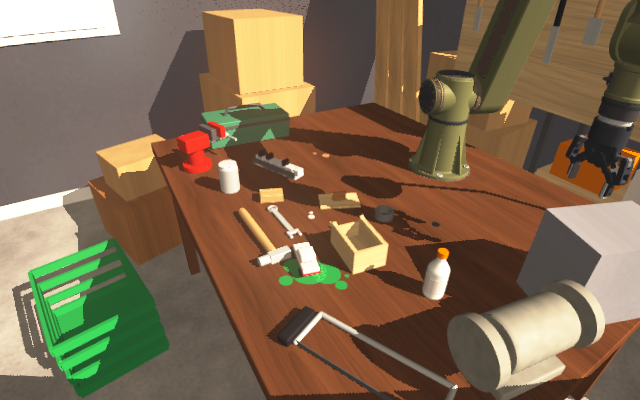

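```bash
python3 - <<'E'
from h import *
i=cv2.imread('pics/top0.png')
a=cv2.resize(i[170:290,190:380],None,fx=4,fy=4,interpolation=cv2.INTER_CUBIC)[:, :760]
cv2.imwrite('pics/c1.png',a)
b=cv2.resize(i[185:250,405:515],None,fx=7,fy=7,interpolation=cv2.INTER_CUBIC)
cv2.imwrite('pics/c2.png',b)
E
```

```text
(no output)
```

View pics/c1.png

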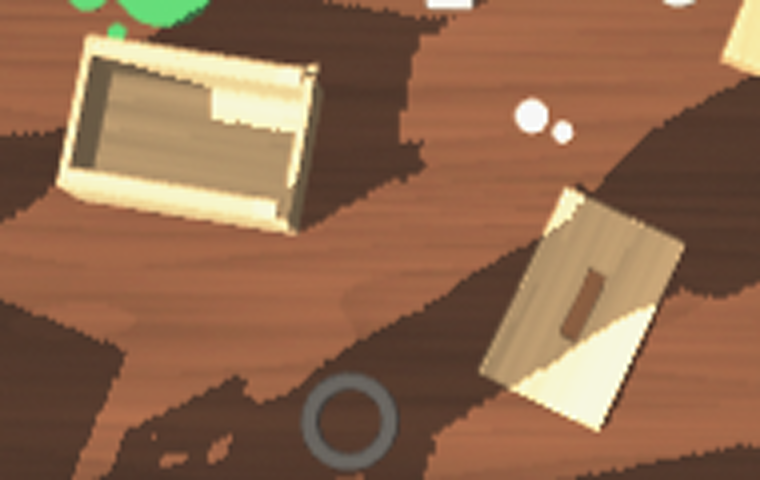

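View pics/c2.png

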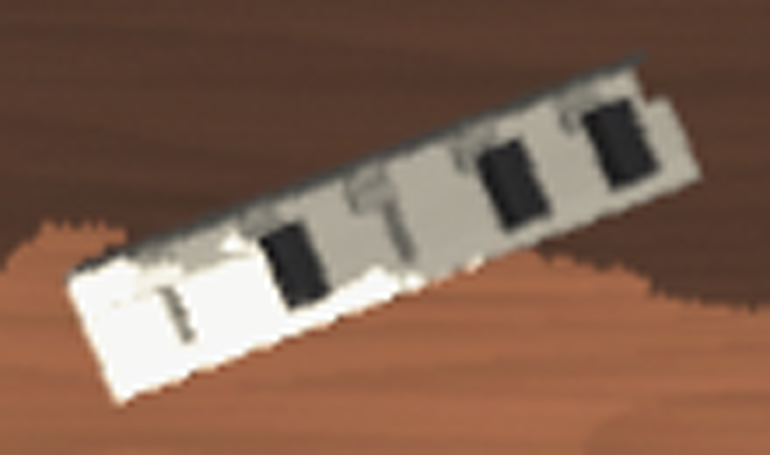

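```bash
python3 - <<'E'
from h import *
import pickle
c,s=pickle.load(open('top0.pkl','rb'));i=c['img']
A=lambda L:(np.array(L,float)+.5)/4-.5+[190,170]
B=plane(c,A([(88,38),(58,185),(318,68),(295,232)]),69);print('box',B.round(1).tolist(),B.mean(0).round(1))
d=(B[0]+B[1]-B[2]-B[3])/2;print('box x',np.linalg.norm(d),np.degrees(np.arctan2(d[1],d[0])))
L=plane(c,A([(568,186),(684,243),(600,432),(480,373)]),6);print('lid',L.mean(0).round(1));
d=(L[0]+L[1]-L[2]-L[3])/2;e=(L[1]+L[2]-L[0]-L[3])/2;print(np.linalg.norm(d),np.linalg.norm(e),np.degrees(np.arctan2(d[1],d[0])),np.degrees(np.arctan2(e[1],e[0])))
H=plane(c,A([(583,304)]),36);print('handle',H.round(1))
g=i.max(2)
m=np.zeros_like(g);m[185:250,405:515]=(g[185:250,405:515]<50)
n,lab,st,ce=cv2.connectedComponentsWithStats(m)
k=[j for j in range(1,n) if st[j,4]>40];print(st[k].tolist())
P=plane(c,ce[k],50);print(P.round(1).tolist());
v=P.mean(0)
o=np.argsort(P[:,1]);P=P[o];d=P[-1]-P[0];print(np.linalg.norm(d),np.linalg.norm(np.diff(P,axis=0),axis=1),np.degrees(np.arctan2(d[1],d[0])))
E
```

```text
box [[641.7, 331.0, 69.0], [550.5, 344.5, 69.0], [625.3, 189.4, 69.0], [524.2, 199.8, 69.0]] [585.4 266.2  69. ]
box x 144.70977685507353 81.53112400400087
lid [486.2  23.8   6. ]
130.55126293247764 82.85088024953369 -23.843102564841423 -115.26703298305202
handle [[486.2  24.7  36. ]]
[[489, 200, 9, 11, 64], [474, 205, 9, 12, 61], [442, 217, 9, 10, 49]]
[[592.1, -364.0, 50.0], [576.9, -325.4, 50.0], [548.1, -247.2, 50.0]]
124.81945785517458 [41.54259918 83.28386859] 110.65399983105438
```

```bash
cat >> h.py <<'E'
def need(*tg):
    s=r.read_state();M=R.from_euler('xyz',s['tcp_rot'],degrees=True)
    print('at',s['tcp_pos'].round(1),s['tcp_rot'].round(1),'t',round(s['time_s'],1),'op',round(s['opening'],3))
    for x,y,z,yaw in tg:
        dp=M.inv().apply(np.array([x,y,z])-s['tcp_pos'])/1000
        print((x,y,z,yaw),'dp',dp.round(4),'tw',(M.inv()*R.from_euler('xyz',[180,0,yaw],degrees=True)).as_rotvec().round(3))
E
python3 -c "
from h import *
need((480,150,230,180),(563,-286,160,-159.35))"
```

```text
at [170.2 574.9 230.6] [-179.9   -0.   163.5] t 0.1 op 0.996
(480, 150, 230, 180) dp [-0.4177 -0.3195  0.001 ] tw [-0.001 -0.    -0.288]
(563, -286, 160, -159.35) dp [-0.621  -0.7139  0.0716] tw [-0.001 -0.    -0.648]
```

move_arm(rows=[{"twist": [0, 0, -0.288], "dp": [-0.418, -0.32, 0], "fingers": 40}, {"twist": [0, 0, -0.288], "dp": [-0.418, -0.32, 0], "fingers": 40}, {"twist": [0, 0, -0.288], "dp": [-0.418, -0.32, 0], "fingers": 40}, {"twist": [0, 0, -0.288], "dp": [-0.418, -0.32, 0], "fingers": 40}, {"twist": [0, 0, -0.288], "dp": [-0.418, -0.32, 0], "fingers": 40}, {"twist": [0, 0, -0.288], "dp": [-0.418, -0.32, 0], "fingers": 40}, {"twist": [0, 0, -0.288], "dp": [-0.418, -0.32, 0], "fingers": 40}, {"twist": [0, 0, -0.288], "dp": [-0.418, -0.32, 0], "fingers": 40}, {"twist": [0, 0, -0.288], "dp": [-0.418, -0.32, 0], "fingers": 40}, {"twist": [0, 0, -0.288], "dp": [-0.418, -0.32, 0], "fingers": 40}], force=40)

```text
time_s: 1.15
tcp_pos: [465.5, 169.3, 231.3]
tcp_rot: [180.0, 0.0, -180.0]
force: [1.2, 1.0, 0.5]
opening: 0.399
finger_force: 0.0
```

```bash
python3 -c "
from h import *
need((563,-286,160,-159.35))"
```

```text
at [465.5 169.3 231.3] [ 180.    0. -180.] t 1.1 op 0.399
(563, -286, 160, -159.35) dp [-0.0974 -0.4553  0.0713] tw [ 0.    0.   -0.36]
```

move_arm(rows=[{"twist": [0, 0, -0.36], "dp": [-0.097, -0.455, 0.07], "fingers": 40}, {"twist": [0, 0, -0.36], "dp": [-0.097, -0.455, 0.07], "fingers": 40}, {"twist": [0, 0, -0.36], "dp": [-0.097, -0.455, 0.07], "fingers": 40}, {"twist": [0, 0, -0.36], "dp": [-0.097, -0.455, 0.07], "fingers": 40}, {"twist": [0, 0, -0.36], "dp": [-0.097, -0.455, 0.07], "fingers": 40}, {"twist": [0, 0, -0.36], "dp": [-0.097, -0.455, 0.07], "fingers": 40}, {"twist": [0, 0, -0.36], "dp": [-0.097, -0.455, 0.07], "fingers": 40}, {"twist": [0, 0, -0.36], "dp": [-0.097, -0.455, 0.07], "fingers": 40}, {"twist": [0, 0, -0.36], "dp": [-0.097, -0.455, 0.07], "fingers": 40}, {"twist": [0, 0, -0.36], "dp": [-0.097, -0.455, 0.07], "fingers": 40}])

```text
time_s: 2.15
tcp_pos: [561.6, -287.1, 160.2]
tcp_rot: [-180.0, -0.0, -159.5]
force: [0.4, 0.2, 0.4]
opening: 0.404
finger_force: 0.0
```

move_arm(rows=[{"twist": [0, 0, 0], "dp": [0, 0, 0], "fingers": 40}, {"twist": [0, 0, 0], "dp": [0, 0, 0], "fingers": 40}, {"twist": [0, 0, 0], "dp": [0, 0, 0], "fingers": 40}])

```text
time_s: 2.45
tcp_pos: [561.5, -282.7, 161.2]
tcp_rot: [180.0, -0.0, -159.3]
force: [0.1, -0.4, 0.5]
opening: 0.398
finger_force: 0.0
```

```bash
python3 - <<'E'
from h import *
import pickle
s=r.read_state();c=snap('wrist','w1.png');pickle.dump((c,s),open('w1.pkl','wb'));need()
E
```

```text
at [ 561.7 -282.6  161.5] [ 180.    -0.  -159.3] t 2.5 op 0.401
```

View pics/w1.png

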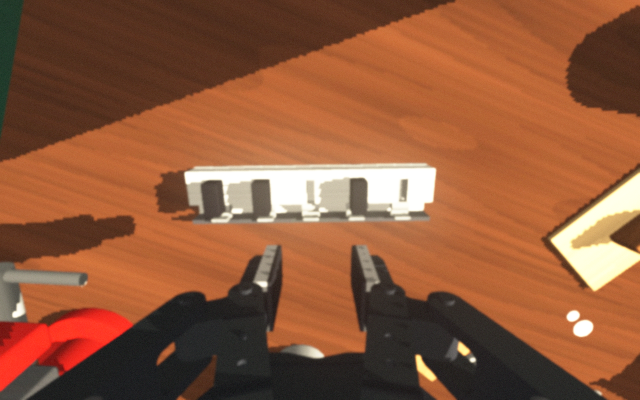

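```bash
python3 - <<'E'
from h import *
import pickle
c,s=pickle.load(open('w1.pkl','rb'));i=c['img']
g=i.max(2)
for u in(212,262,358):print(g[185:192:6,u-16:u+17].tolist())
print(g[160:225:1,360].tolist());print(g[160:225:1,258].tolist())
E
```

```text
[[194, 189, 193, 183, 153, 112, 90, 86, 84, 88, 88, 83, 86, 84, 88, 88, 89, 89, 93, 92, 96, 91, 90, 94, 95, 104, 159, 231, 249, 249, 247, 240, 227], [196, 196, 193, 185, 164, 125, 96, 87, 86, 87, 86, 87, 88, 83, 89, 83, 93, 90, 92, 94, 97, 98, 96, 93, 89, 98, 131, 208, 248, 250, 237, 211, 199]]
[[202, 201, 202, 197, 174, 134, 112, 105, 105, 105, 108, 107, 109, 108, 109, 109, 110, 108, 112, 112, 115, 113, 120, 162, 239, 254, 255, 255, 255, 255, 255, 255, 255], [201, 200, 199, 194, 180, 151, 116, 101, 108, 110, 108, 104, 110, 108, 107, 111, 111, 110, 108, 111, 112, 115, 117, 142, 217, 252, 255, 255, 255, 255, 255, 255, 255]]
[[205, 206, 208, 207, 206, 208, 196, 170, 127, 97, 97, 103, 104, 106, 105, 107, 107, 110, 108, 111, 110, 108, 108, 111, 122, 193, 250, 255, 255, 255, 255, 255, 255], [201, 201, 200, 203, 200, 200, 193, 162, 122, 99, 98, 106, 106, 106, 107, 106, 110, 108, 109, 110, 112, 111, 107, 116, 129, 199, 250, 255, 255, 255, 255, 255, 255]]
[198, 198, 197, 201, 221, 233, 228, 212, 221, 246, 255, 255, 255, 255, 255, 255, 253, 219, 135, 98, 96, 102, 106, 110, 108, 108, 103, 109, 109, 111, 108, 109, 110, 106, 109, 110, 108, 106, 106, 104, 107, 107, 105, 104, 101, 107, 106, 110, 102, 103, 102, 101, 105, 107, 117, 147, 182, 226, 242, 239, 211, 185, 182, 190, 191]
[196, 191, 191, 189, 191, 214, 233, 231, 206, 206, 233, 253, 255, 255, 255, 255, 255, 255, 250, 186, 114, 99, 102, 103, 107, 109, 108, 111, 108, 111, 109, 110, 106, 108, 109, 105, 109, 110, 101, 106, 106, 100, 101, 107, 105, 106, 101, 101, 101, 103, 103, 102, 101, 99, 101, 103, 109, 134, 184, 232, 241, 226, 184, 174, 178]
```

```bash
python3 - <<'E'
from h import *
import pickle
c,s=pickle.load(open('w1.pkl','rb'))
P=plane(c,[(200.5,196.5),(250.7,196.5),(366.7,196)],50,s)
print(P.round(1).tolist());d=P[2]-P[0];a=np.arctan2(d[1],d[0]);print(np.degrees(a),np.linalg.norm(d))
y=np.array([np.cos(a),np.sin(a),0])
print((P+np.outer([7,7,-7],y)).round(1))
print(plane(c,[(212,178),(212,215),(359,178),(359,215)],50,s).round(1).tolist())
print(plane(c,[(187,172),(434,168)],28,s).round(1).tolist())
E
```

```text
[[593.9, -373.9, 50.0], [579.0, -334.5, 50.0], [544.1, -243.5, 50.0]]
110.90721031379701 139.6818821951994
[[ 591.4 -367.4   50. ]
 [ 576.5 -328.    50. ]
 [ 546.6 -250.    50. ]]
[[575.1, -369.1, 50.0], [606.4, -360.6, 50.0], [532.2, -255.5, 50.0], [561.9, -242.9, 50.0]]
[[584.8, -396.6, 28.0], [503.5, -192.1, 28.0]]
```

```bash
python3 -c "
from h import *
need((547.3,-248.6,75,-159.2))"
```

```text
at [ 561.7 -282.6  161.5] [ 180.    -0.  -159.3] t 2.5 op 0.401
(547.3, -248.6, 75, -159.2) dp [0.0014 0.0368 0.0865] tw [ 0.    -0.    -0.002]
```

move_arm(rows=[{"twist": [0, 0, 0], "dp": [0.001, 0.037, 0.04], "fingers": 40}, {"twist": [0, 0, 0], "dp": [0.001, 0.037, 0.08], "fingers": 40}, {"twist": [0, 0, 0], "dp": [0.001, 0.037, 0.0865], "fingers": 40}, {"twist": [0, 0, 0], "dp": [0.001, 0.037, 0.0865], "fingers": 40}, {"twist": [0, 0, 0], "dp": [0.001, 0.037, 0.0865], "fingers": 40}, {"twist": [0, 0, 0], "dp": [0.001, 0.037, 0.0865], "fingers": 40}])

```text
time_s: 3.1
tcp_pos: [549.8, -250.5, 77.2]
tcp_rot: [-179.8, 0.2, -159.4]
force: [-0.6, -0.0, -0.3]
opening: 0.4
finger_force: 0.0
```

```bash
python3 - <<'E'
from h import *
import pickle
s=r.read_state();c=snap('wrist','w2.png');pickle.dump((c,s),open('w2.pkl','wb'));need()
cv2.imwrite('pics/w2c.png',cv2.resize(c['img'][130:330,200:440],None,fx=3,fy=3))
E
```

```text
at [ 549.5 -250.5   77. ] [-1.799e+02  1.000e-01 -1.594e+02] t 3.1 op 0.401
```

View pics/w2c.png

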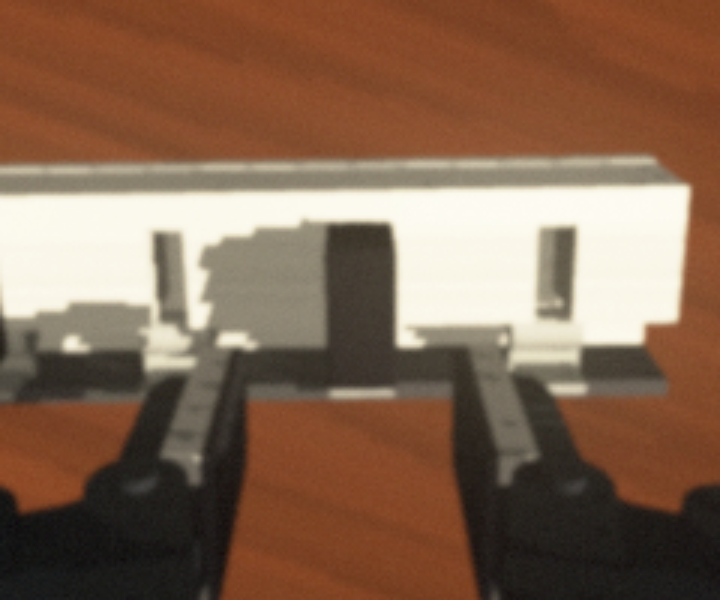

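move_arm(rows=[{"twist": [0, 0, 0], "dp": [0.001, 0.002, 0.02], "fingers": 40}, {"twist": [0, 0, 0], "dp": [0.001, 0.002, 0.035], "fingers": 40}, {"twist": [0, 0, 0], "dp": [0.001, 0.002, 0.044], "fingers": 40}, {"twist": [0, 0, 0], "dp": [0.001, 0.002, 0.044], "fingers": 40}, {"twist": [0, 0, 0], "dp": [0.001, 0.002, 0.044], "fingers": 40}, {"twist": [0, 0, 0], "dp": [0.001, 0.002, 0.044], "fingers": 40}])

```text
time_s: 3.75
tcp_pos: [547.0, -248.5, 31.8]
tcp_rot: [-179.9, 0.1, -159.4]
force: [0.6, 0.4, 0.7]
opening: 0.4
finger_force: 0.0
```

move_arm(rows=[{"twist": [0, 0, 0], "dp": [0, 0, 0], "fingers": 0}, {"twist": [0, 0, 0], "dp": [0, 0, 0], "fingers": 0}, {"twist": [0, 0, 0], "dp": [0, 0, 0], "fingers": 0}, {"twist": [0, 0, 0], "dp": [0, 0, 0], "fingers": 0}, {"twist": [0, 0, 0], "dp": [0, 0, 0], "fingers": 0}], force=60)

```text
time_s: 4.25
tcp_pos: [546.8, -248.3, 31.6]
tcp_rot: [-179.9, 0.1, -159.4]
force: [-0.6, 0.5, 6.3]
opening: 0.147
finger_force: 59.2
```

move_arm(rows=[{"twist": [0, 0, 0], "dp": [0, 0, -0.003], "fingers": 0}, {"twist": [0, 0, 0], "dp": [0, 0, -0.006], "fingers": 0}, {"twist": [0, 0, 0], "dp": [0, 0, -0.01], "fingers": 0}, {"twist": [0, 0, 0], "dp": [0, 0, -0.015], "fingers": 0}, {"twist": [0, 0, 0], "dp": [0, 0, -0.02], "fingers": 0}, {"twist": [0, 0, 0], "dp": [0, 0, -0.03], "fingers": 0}, {"twist": [0, 0, 0], "dp": [0, 0, -0.05], "fingers": 0}, {"twist": [0, 0, 0], "dp": [0, 0, -0.08], "fingers": 0}, {"twist": [0, 0, 0], "dp": [0, 0, -0.11], "fingers": 0}, {"twist": [0, 0, 0], "dp": [0, 0, -0.13], "fingers": 0}])

```text
time_s: 5.25
tcp_pos: [546.7, -247.9, 164.1]
tcp_rot: [-179.9, 0.1, -159.4]
force: [0.8, 0.1, -0.3]
opening: 0.144
finger_force: 59.5
```

```bash
python3 - <<'E'
from h import *
import pickle
s=r.read_state();c=snap('wrist','w3.png');pickle.dump((c,s),open('w3.pkl','wb'));need((585,266,190,-98.5),(586,305,190,-98.5))
cv2.imwrite('pics/w3c.png',cv2.resize(c['img'][130:390,200:440],None,fx=2,fy=2))
E
```

```text
at [ 548.2 -248.6  167.1] [-179.8    0.3 -159.4] t 5.3 op 0.148
(585, 266, 190, -98.5) dp [-0.216   0.4685 -0.0237] tw [-0.006  0.002 -1.062]
(586, 305, 190, -98.5) dp [-0.2306  0.5046 -0.0238] tw [-0.006  0.002 -1.062]
```

View pics/w3c.png

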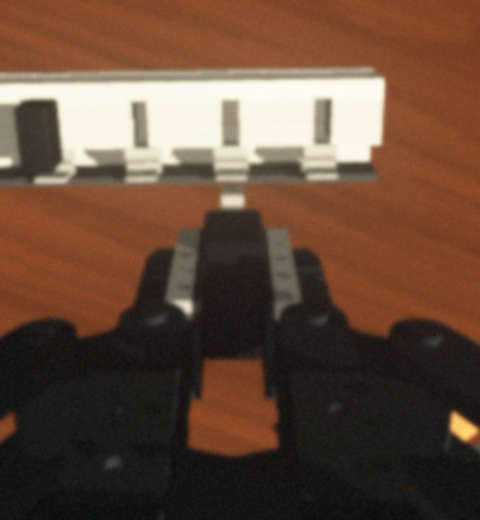

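move_arm(rows=[{"twist": [0, 0, -1.062], "dp": [-0.216, 0.468, -0.02], "fingers": 0}, {"twist": [0, 0, -1.062], "dp": [-0.216, 0.468, -0.02], "fingers": 0}, {"twist": [0, 0, -1.062], "dp": [-0.216, 0.468, -0.02], "fingers": 0}, {"twist": [0, 0, -1.062], "dp": [-0.216, 0.468, -0.02], "fingers": 0}, {"twist": [0, 0, -1.062], "dp": [-0.216, 0.468, -0.02], "fingers": 0}, {"twist": [0, 0, -1.062], "dp": [-0.216, 0.468, -0.02], "fingers": 0}, {"twist": [0, 0, -1.062], "dp": [-0.216, 0.468, -0.02], "fingers": 0}, {"twist": [0, 0, -1.062], "dp": [-0.216, 0.468, -0.02], "fingers": 0}, {"twist": [0, 0, -1.062], "dp": [-0.216, 0.468, -0.02], "fingers": 0}, {"twist": [0, 0, -1.062], "dp": [-0.216, 0.468, -0.02], "fingers": 0}])

```text
time_s: 6.3
tcp_pos: [581.5, 252.5, 180.7]
tcp_rot: [180.0, 0.0, -98.5]
force: [0.1, -0.9, 0.6]
opening: 0.148
finger_force: 59.5
```

move_arm(rows=[{"twist": [0, 0, 0], "dp": [0, 0, 0], "fingers": 0}, {"twist": [0, 0, 0], "dp": [0, 0, 0], "fingers": 0}, {"twist": [0, 0, 0], "dp": [0, 0, 0], "fingers": 0}])

```text
time_s: 6.6
tcp_pos: [581.7, 249.4, 180.1]
tcp_rot: [180.0, -0.0, -98.5]
force: [0.3, -0.4, -0.4]
opening: 0.142
finger_force: 59.5
```

```bash
python3 - <<'E'
from h import *
import pickle
s=r.read_state();c=snap('wrist','w4.png');pickle.dump((c,s),open('w4.pkl','wb'));need()
E
```

```text
at [581.9 249.  180.2] [180.   -0.  -98.6] t 6.7 op 0.148
```

View pics/w4.png

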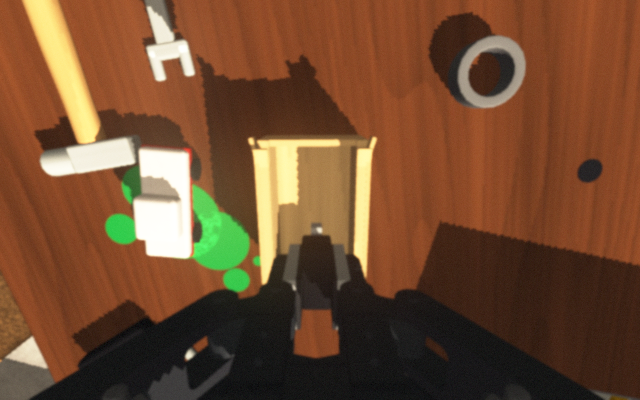

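```bash
python3 - <<'E'
from h import *
import pickle
c,s=pickle.load(open('w4.pkl','rb'))
h=cv2.cvtColor(c['img'],cv2.COLOR_BGR2HSV)
m=((h[...,0]>14)&(h[...,0]<32)&(h[...,2]>70))
Lp=[];Rp=[]
for v in range(158,232,6):
    u=np.where(m[v,230:400])[0]+230; Lp.append((u.min(),v));Rp.append((u.max(),v))
print(Lp[::3],Rp[::3])
L=plane(c,Lp,69,s);Q=plane(c,Rp,69,s)
def fit(P):
    d=np.linalg.svd(P[:,:2]-P[:,:2].mean(0))[2][0];d=d*np.sign(d[1]);return P[:,:2].mean(0),d,np.degrees(np.arctan2(d[1],d[0]))
for P in(L,Q):print(fit(P))
a=np.radians((fit(L)[2]+fit(Q)[2])/2);n=np.array([-np.sin(a),np.cos(a)])
print('lat',L[:,:2].mean(0)@n,Q[:,:2].mean(0)@n,np.degrees(a))
print('top-view centre lat',np.array([585.4,266.2])@n)
vv=[np.where(m[120:200,u])[0].min()+120 for u in range(280,350,10)];print(vv)
E=plane(c,[(u,v) for u,v in zip(range(280,350,10),vv)],52,s);print(E.round(1).tolist())
print('along',E[:,:2]@[np.cos(a),np.sin(a)],np.array([585.4,266.2])@[np.cos(a),np.sin(a)])
E
```

```text
[(np.int64(253), 158), (np.int64(254), 176), (np.int64(233), 194), (np.int64(230), 212), (np.int64(246), 230)] [(np.int64(371), 158), (np.int64(370), 176), (np.int64(369), 194), (np.int64(368), 212), (np.int64(368), 230)]
(array([641.17327236, 236.72904799]), array([0.48388763, 0.87513014]), np.float64(61.060381640789124))
(array([536.97427675, 252.28738105]), array([0.14662891, 0.98919157]), np.float64(81.5683826734139))
lat -531.535375461292 -427.84412885467657 71.3143821571015
top-view centre lat -469.2601091416323
[np.int64(136), np.int64(136), np.int64(136), np.int64(136), np.int64(135), np.int64(136), np.int64(136)]
[[604.6, 194.9, 52.0], [596.2, 196.2, 52.0], [587.8, 197.4, 52.0], [579.4, 198.7, 52.0], [570.9, 199.1, 52.0], [562.6, 201.2, 52.0], [554.2, 202.4, 52.0]]
along [378.32428952 376.82071701 375.3174696  373.81458571 371.49437248
 370.81006194 369.3084986 ] 439.7164426859465
```

```bash
python3 - <<'E'
from h import *
import pickle
c,s=pickle.load(open('w4.pkl','rb'))
a=np.radians(81.55);x=np.array([np.cos(a),np.sin(a)]);n=np.array([-x[1],x[0]])
L=plane(c,[(252.6,158),(253.8,176)],69,s)[:,:2];Q=plane(c,[(371.4,158),(370.4,176),(368.5,230)],69,s)[:,:2]
E=plane(c,[(u,135.5) for u in (280,310,340)],52,s)[:,:2]
print(L@n,Q@n,E@x);T=np.array([585.4,266.2]);print(T@n,T@x)
lat=((L@n).mean()+(Q@n).mean())/2;al=(E@x).mean()+70
C=lat*n+al*x;print('C',C, 'width',(Q@n).mean()-(L@n).mean())
need(*[tuple((C+k*x).round(1))+(150,-98.45) for k in(38,0,-40)])
E
```

```text
[-590.25286954 -590.13271634] [-493.88926614 -493.97189575 -493.29032323] [281.21879991 281.23068156 281.24711793]
-539.9280769306505 349.3326090446888
C [587.68403511 267.78112424] width 96.4756312332965
at [581.9 249.  180.2] [180.   -0.  -98.6] t 6.7 op 0.148
(np.float64(593.3), np.float64(305.4), 150, -98.45) dp [-0.0575 -0.0029  0.0302] tw [ 0.001 -0.001 -0.002]
(np.float64(587.7), np.float64(267.8), 150, -98.45) dp [-0.0195 -0.0029  0.0302] tw [ 0.001 -0.001 -0.002]
(np.float64(581.8), np.float64(228.2), 150, -98.45) dp [ 0.0206 -0.003   0.0302] tw [ 0.001 -0.001 -0.002]
```

move_arm(rows=[{"twist": [0, 0, 0], "dp": [-0.03, -0.003, 0.0], "fingers": 0}, {"twist": [0, 0, 0], "dp": [-0.0575, -0.003, 0.01], "fingers": 0}, {"twist": [0, 0, 0], "dp": [-0.0575, -0.003, 0.05], "fingers": 0}, {"twist": [0, 0, 0], "dp": [-0.0575, -0.003, 0.09], "fingers": 0}, {"twist": [0, 0, 0], "dp": [-0.0575, -0.003, 0.12], "fingers": 0}, {"twist": [0, 0, 0], "dp": [-0.0575, -0.003, 0.138], "fingers": 0}, {"twist": [0, 0, 0], "dp": [-0.0575, -0.003, 0.145], "fingers": 0}, {"twist": [0, 0, 0], "dp": [-0.0575, -0.003, 0.145], "fingers": 0}, {"twist": [0, 0, 0], "dp": [-0.0575, -0.003, 0.145], "fingers": 0}])

```text
time_s: 7.55
tcp_pos: [594.7, 306.4, 36.5]
tcp_rot: [-179.9, 0.1, -98.6]
force: [-0.1, -0.1, 0.0]
opening: 0.145
finger_force: 59.5
```

move_arm(rows=[{"twist": [0, 0, 0], "dp": [0, 0, 0.001], "fingers": 0}, {"twist": [0, 0, 0], "dp": [0, 0, 0.001], "fingers": 0}])

```text
time_s: 7.75
tcp_pos: [594.6, 307.1, 35.5]
tcp_rot: [-179.9, 0.1, -98.5]
force: [-0.2, 0.3, -1.4]
opening: 0.147
finger_force: 59.5
```

move_arm(rows=[{"twist": [0, 0, 0], "dp": [0, 0, 0.002], "fingers": 0}, {"twist": [0, 0, 0], "dp": [0, 0, 0.002], "fingers": 0}, {"twist": [0, 0, 0], "dp": [0, 0, 0.002], "fingers": 0}, {"twist": [0, 0, 0], "dp": [0, 0, 0.002], "fingers": 22}, {"twist": [0, 0, 0], "dp": [0, 0, 0.002], "fingers": 30}, {"twist": [0, 0, 0], "dp": [0, 0, 0.002], "fingers": 35}, {"twist": [0, 0, 0], "dp": [0, 0, 0.002], "fingers": 35}, {"twist": [0, 0, 0], "dp": [0, 0, 0.002], "fingers": 35}])

```text
time_s: 8.55
tcp_pos: [593.7, 306.8, 32.2]
tcp_rot: [-180.0, 0.0, -98.5]
force: [0.0, 0.3, 1.1]
opening: 0.35
finger_force: 0.0
```

move_arm(rows=[{"twist": [0, 0, 0], "dp": [0, 0, -0.01], "fingers": 35}, {"twist": [0, 0, 0], "dp": [0, 0, -0.025], "fingers": 35}, {"twist": [0, 0, 0], "dp": [0, 0, -0.05], "fingers": 35}, {"twist": [0, 0, 0], "dp": [0, 0, -0.09], "fingers": 35}, {"twist": [0, 0, 0], "dp": [0, 0, -0.13], "fingers": 35}, {"twist": [0, 0, 0], "dp": [0, 0, -0.15], "fingers": 35}, {"twist": [0, 0, 0], "dp": [0, 0, -0.15], "fingers": 35}])

```text
time_s: 9.25
tcp_pos: [596.3, 308.1, 188.4]
tcp_rot: [-179.6, 0.3, -98.5]
force: [0.9, -0.1, 0.3]
opening: 0.351
finger_force: 0.0
```

```bash
python3 - <<'E'
from h import *
s=r.read_state();c=snap('wrist','w5.png')
need((576.6,-326.5,160,-159.3),(576.6,-326.5,75,-159.3))
i=c['img'][100:380,200:440];cv2.imwrite('pics/w5c.png',cv2.resize(i,None,fx=2,fy=2))
E
```

```text
at [595.2 307.5 185.8] [-179.7    0.2  -98.5] t 9.3 op 0.348
(576.6, -326.5, 160, -159.3) dp [ 0.6299 -0.0753  0.0241] tw [-0.002  0.005  1.061]
(576.6, -326.5, 75, -159.3) dp [ 0.6301 -0.075   0.1091] tw [-0.002  0.005  1.061]
```

View pics/w5c.png

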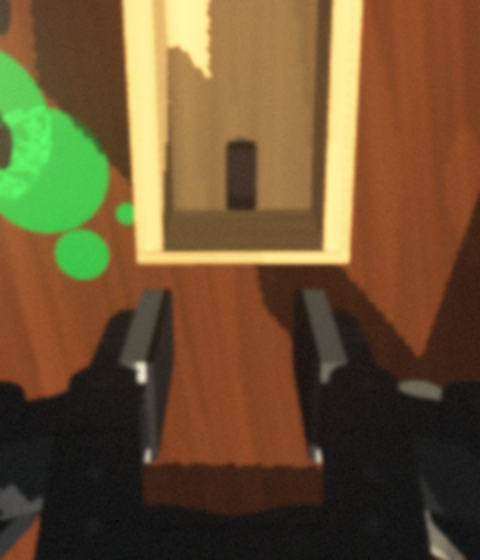

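move_arm(rows=[{"twist": [0, 0, 1.061], "dp": [0.63, -0.075, 0.02], "fingers": 35}, {"twist": [0, 0, 1.061], "dp": [0.63, -0.075, 0.02], "fingers": 35}, {"twist": [0, 0, 1.061], "dp": [0.63, -0.075, 0.02], "fingers": 35}, {"twist": [0, 0, 1.061], "dp": [0.63, -0.075, 0.02], "fingers": 35}, {"twist": [0, 0, 1.061], "dp": [0.63, -0.075, 0.02], "fingers": 35}, {"twist": [0, 0, 1.061], "dp": [0.63, -0.075, 0.02], "fingers": 35}, {"twist": [0, 0, 1.061], "dp": [0.63, -0.075, 0.02], "fingers": 35}, {"twist": [0, 0, 1.061], "dp": [0.63, -0.075, 0.02], "fingers": 35}, {"twist": [0, 0, 1.061], "dp": [0.63, -0.075, 0.02], "fingers": 35}, {"twist": [0, 0, 1.061], "dp": [0.63, -0.075, 0.02], "fingers": 35}])

```text
time_s: 10.3
tcp_pos: [577.5, -194.5, 165.5]
tcp_rot: [179.9, -0.1, -159.3]
force: [0.2, -0.1, 0.1]
opening: 0.35
finger_force: 0.0
```

```bash
python3 - <<'E'
from h import *
need((576.6,-326.6,120,-159.3))
E
```

```text
at [ 577.5 -194.5  165.5] [ 1.799e+02 -1.000e-01 -1.593e+02] t 10.3 op 0.35
(576.6, -326.6, 120, -159.3) dp [ 0.0474 -0.1233  0.0455] tw [ 0.001 -0.001 -0.   ]
```

move_arm(rows=[{"twist": [0, 0, 0], "dp": [0.047, -0.12, 0.045], "fingers": 38}, {"twist": [0, 0, 0], "dp": [0.047, -0.12, 0.045], "fingers": 38}, {"twist": [0, 0, 0], "dp": [0.047, -0.12, 0.045], "fingers": 38}, {"twist": [0, 0, 0], "dp": [0.047, -0.12, 0.045], "fingers": 38}, {"twist": [0, 0, 0], "dp": [0.047, -0.12, 0.045], "fingers": 38}, {"twist": [0, 0, 0], "dp": [0.047, -0.12, 0.045], "fingers": 38}, {"twist": [0, 0, 0], "dp": [0.047, -0.12, 0.045], "fingers": 38}])

```text
time_s: 11.0
tcp_pos: [577.5, -320.3, 121.9]
tcp_rot: [-180.0, 0.0, -159.2]
force: [0.7, 0.9, 0.8]
opening: 0.381
finger_force: 0.0
```

```bash
python3 - <<'E'
from h import *
need((576.6,-326.6,31.7,-159.3))
E
```

```text
at [ 577.5 -320.3  121.9] [-180.     0.  -159.2] t 11.0 op 0.381
(576.6, -326.6, 31.7, -159.3) dp [ 0.0031 -0.0056  0.0902] tw [-0.     0.     0.002]
```

move_arm(rows=[{"twist": [0, 0, 0], "dp": [0.003, -0.0055, 0.02], "fingers": 38}, {"twist": [0, 0, 0], "dp": [0.003, -0.0055, 0.04], "fingers": 38}, {"twist": [0, 0, 0], "dp": [0.003, -0.0055, 0.06], "fingers": 38}, {"twist": [0, 0, 0], "dp": [0.003, -0.0055, 0.06], "fingers": 38}, {"twist": [0, 0, 0], "dp": [0.003, -0.0055, 0.06], "fingers": 38}])

```text
time_s: 11.5
tcp_pos: [576.5, -326.9, 62.0]
tcp_rot: [180.0, -0.0, -159.2]
force: [0.1, -0.0, 0.9]
opening: 0.38
finger_force: 0.0
```

```bash
python3 - <<'E'
from h import *
need((576.6,-326.6,31.7,-159.3))
s=r.read_state();c=snap('wrist','w6.png');i=c['img'];g=i.max(2)
print(g[190,230:400].tolist())
E
```

```text
at [ 576.5 -326.9   62. ] [ 180.    -0.  -159.2] t 11.5 op 0.38
(576.6, -326.6, 31.7, -159.3) dp [-0.0002  0.0003  0.0303] tw [ 0.    -0.     0.001]
[129, 127, 128, 129, 130, 129, 130, 124, 127, 124, 127, 124, 127, 123, 121, 121, 120, 119, 115, 122, 121, 120, 123, 123, 125, 126, 126, 127, 127, 123, 131, 128, 125, 130, 130, 127, 129, 124, 127, 128, 128, 129, 126, 130, 133, 127, 130, 130, 126, 129, 128, 124, 128, 129, 130, 126, 124, 126, 123, 123, 125, 122, 120, 119, 120, 119, 120, 120, 122, 120, 120, 125, 127, 128, 127, 126, 126, 124, 128, 126, 125, 130, 127, 128, 129, 127, 130, 129, 129, 134, 127, 129, 126, 128, 131, 131, 130, 132, 128, 131, 131, 129, 130, 131, 126, 129, 128, 129, 131, 128, 133, 135, 132, 130, 135, 133, 134, 137, 133, 136, 138, 139, 137, 136, 141, 141, 135, 137, 136, 138, 138, 138, 138, 135, 137, 133, 132, 130, 125, 127, 129, 127, 119, 124, 121, 125, 122, 120, 121, 122, 121, 123, 124, 127, 124, 123, 126, 127, 129, 132, 127, 134, 130, 133, 132, 133, 135, 134, 135, 132]
```

```bash
python3 - <<'E'
from h import *
g=cv2.imread('pics/w6.png').max(2)
for v in (225,240,250):print(v,g[v,240:400:2].tolist())
E
```

```text
225 [50, 48, 51, 51, 51, 56, 64, 111, 178, 171, 163, 143, 136, 138, 137, 137, 132, 130, 134, 136, 132, 133, 135, 135, 135, 137, 134, 134, 137, 138, 135, 90, 60, 57, 56, 56, 56, 61, 59, 60, 59, 61, 66, 131, 240, 248, 247, 248, 247, 248, 248, 247, 247, 248, 247, 247, 247, 248, 248, 247, 247, 247, 247, 248, 248, 248, 248, 248, 246, 204, 145, 140, 113, 97, 94, 110, 217, 248, 248, 248]
240 [43, 45, 44, 47, 48, 54, 53, 48, 99, 133, 136, 136, 137, 135, 134, 133, 135, 133, 132, 133, 135, 137, 137, 138, 136, 135, 136, 137, 138, 136, 129, 80, 55, 54, 54, 56, 61, 63, 60, 60, 62, 62, 63, 107, 230, 247, 247, 247, 247, 247, 247, 248, 247, 248, 248, 248, 247, 248, 248, 247, 248, 248, 248, 248, 248, 248, 248, 248, 242, 174, 143, 142, 117, 97, 92, 147, 241, 247, 246, 247]
250 [39, 36, 39, 42, 37, 41, 40, 41, 65, 124, 136, 134, 129, 125, 107, 98, 92, 88, 86, 65, 52, 74, 122, 134, 134, 134, 136, 136, 136, 137, 131, 83, 52, 48, 50, 50, 52, 52, 53, 55, 51, 56, 55, 86, 218, 246, 248, 247, 248, 248, 247, 247, 248, 247, 241, 133, 64, 72, 109, 120, 115, 119, 128, 216, 247, 248, 248, 248, 233, 162, 146, 147, 146, 150, 146, 191, 245, 247, 247, 248]
```

move_arm(rows=[{"twist": [0, 0, 0], "dp": [0, -0.001, 0.015], "fingers": 38}, {"twist": [0, 0, 0], "dp": [0, -0.001, 0.03], "fingers": 38}, {"twist": [0, 0, 0], "dp": [0, -0.001, 0.03], "fingers": 38}, {"twist": [0, 0, 0], "dp": [0, -0.001, 0.03], "fingers": 38}, {"twist": [0, 0, 0], "dp": [0, -0.001, 0.03], "fingers": 0}, {"twist": [0, 0, 0], "dp": [0, -0.001, 0.03], "fingers": 0}, {"twist": [0, 0, 0], "dp": [0, -0.001, 0.03], "fingers": 0}, {"twist": [0, 0, 0], "dp": [0, -0.001, 0.03], "fingers": 0}, {"twist": [0, 0, 0], "dp": [0, -0.001, 0.03], "fingers": 0}])

```text
time_s: 12.45
tcp_pos: [576.9, -328.9, 31.8]
tcp_rot: [-180.0, 0.0, -159.3]
force: [-0.4, -0.1, 0.4]
opening: 0.151
finger_force: 60.6
```

move_arm(rows=[{"twist": [0, 0, 0], "dp": [0, 0, -0.003], "fingers": 0}, {"twist": [0, 0, 0], "dp": [0, 0, -0.006], "fingers": 0}, {"twist": [0, 0, 0], "dp": [0, 0, -0.01], "fingers": 0}, {"twist": [0, 0, 0], "dp": [0, 0, -0.015], "fingers": 0}, {"twist": [0, 0, 0], "dp": [0, 0, -0.02], "fingers": 0}, {"twist": [0, 0, 0], "dp": [0, 0, -0.03], "fingers": 0}, {"twist": [0, 0, 0], "dp": [0, 0, -0.05], "fingers": 0}, {"twist": [0, 0, 0], "dp": [0, 0, -0.08], "fingers": 0}, {"twist": [0, 0, 0], "dp": [0, 0, -0.11], "fingers": 0}, {"twist": [0, 0, 0], "dp": [0, 0, -0.14], "fingers": 0}])

```text
time_s: 13.45
tcp_pos: [576.7, -328.9, 173.8]
tcp_rot: [-179.9, 0.0, -159.3]
force: [0.0, -0.3, -0.9]
opening: 0.144
finger_force: 60.3
```

```bash
python3 - <<'E'
from h import *
s=r.read_state();snap('wrist','w7.png')
need((587.4,267.6,175,-98.45))
E
```

```text
at [ 579.1 -330.3  179.7] [-179.6    0.3 -159.3] t 13.5 op 0.143
(587.4, 267.6, 175, -98.45) dp [-0.219   0.5564  0.0022] tw [-9.000e-03  1.000e-03 -1.062e+00]
```

move_arm(rows=[{"twist": [0, 0, -1.062], "dp": [-0.218, 0.556, 0], "fingers": 0}, {"twist": [0, 0, -1.062], "dp": [-0.218, 0.556, 0], "fingers": 0}, {"twist": [0, 0, -1.062], "dp": [-0.218, 0.556, 0], "fingers": 0}, {"twist": [0, 0, -1.062], "dp": [-0.218, 0.556, 0], "fingers": 0}, {"twist": [0, 0, -1.062], "dp": [-0.218, 0.556, 0], "fingers": 0}, {"twist": [0, 0, -1.062], "dp": [-0.218, 0.556, 0], "fingers": 0}, {"twist": [0, 0, -1.062], "dp": [-0.218, 0.556, 0], "fingers": 0}, {"twist": [0, 0, -1.062], "dp": [-0.218, 0.556, 0], "fingers": 0}, {"twist": [0, 0, -1.062], "dp": [-0.218, 0.556, 0], "fingers": 0}, {"twist": [0, 0, -1.062], "dp": [-0.218, 0.556, 0], "fingers": 0}])

```text
time_s: 14.5
tcp_pos: [582.9, 173.3, 172.7]
tcp_rot: [-179.9, 0.0, -98.5]
force: [0.7, -0.0, 0.0]
opening: 0.151
finger_force: 60.4
```

```bash
python3 - <<'E'
from h import *
need((587.4,267.6,175,-98.45))
E
```

```text
at [582.9 173.3 172.7] [-179.9    0.   -98.5] t 14.5 op 0.151
(587.4, 267.6, 175, -98.45) dp [-0.094   0.0095 -0.0023] tw [-0.002  0.001 -0.   ]
```

move_arm(rows=[{"twist": [0, 0, 0], "dp": [-0.094, 0.0095, -0.002], "fingers": 0}, {"twist": [0, 0, 0], "dp": [-0.094, 0.0095, -0.002], "fingers": 0}, {"twist": [0, 0, 0], "dp": [-0.094, 0.0095, -0.002], "fingers": 0}, {"twist": [0, 0, 0], "dp": [-0.094, 0.0095, -0.002], "fingers": 0}, {"twist": [0, 0, 0], "dp": [-0.094, 0.0095, -0.002], "fingers": 0}, {"twist": [0, 0, 0], "dp": [-0.094, 0.0095, -0.002], "fingers": 0}])

```text
time_s: 15.1
tcp_pos: [587.4, 264.1, 173.8]
tcp_rot: [-180.0, -0.0, -98.6]
force: [-0.2, -1.1, -0.3]
opening: 0.147
finger_force: 60.4
```

```bash
python3 - <<'E'
from h import *
need((587.4,267.6,33,-98.45))
s=r.read_state();snap('wrist','w8.png')
E
```

```text
at [587.4 264.1 173.8] [-180.    -0.   -98.6] t 15.1 op 0.147
(587.4, 267.6, 33, -98.45) dp [-0.0035  0.0006  0.1408] tw [-0.    -0.    -0.002]
```

move_arm(rows=[{"twist": [0, 0, 0], "dp": [-0.002, 0, 0.03], "fingers": 0}, {"twist": [0, 0, 0], "dp": [-0.002, 0, 0.07], "fingers": 0}, {"twist": [0, 0, 0], "dp": [-0.002, 0, 0.11], "fingers": 0}, {"twist": [0, 0, 0], "dp": [-0.002, 0, 0.13], "fingers": 0}, {"twist": [0, 0, 0], "dp": [-0.002, 0, 0.138], "fingers": 0}, {"twist": [0, 0, 0], "dp": [-0.002, 0, 0.14], "fingers": 0}, {"twist": [0, 0, 0], "dp": [-0.002, 0, 0.14], "fingers": 0}, {"twist": [0, 0, 0], "dp": [-0.002, 0, 0.14], "fingers": 0}, {"twist": [0, 0, 0], "dp": [-0.002, 0, 0.14], "fingers": 0}])

```text
time_s: 16.05
tcp_pos: [588.7, 268.0, 35.0]
tcp_rot: [-179.9, 0.1, -98.5]
force: [-0.1, -0.4, -0.4]
opening: 0.148
finger_force: 60.4
```

move_arm(rows=[{"twist": [0, 0, 0], "dp": [0, 0, 0.001], "fingers": 0}, {"twist": [0, 0, 0], "dp": [0, 0, 0.001], "fingers": 0}, {"twist": [0, 0, 0], "dp": [0, 0, 0.001], "fingers": 0}, {"twist": [0, 0, 0], "dp": [0, 0, 0.001], "fingers": 22}, {"twist": [0, 0, 0], "dp": [0, 0, 0.001], "fingers": 30}, {"twist": [0, 0, 0], "dp": [0, 0, 0.001], "fingers": 35}, {"twist": [0, 0, 0], "dp": [0, 0, 0.001], "fingers": 35}, {"twist": [0, 0, 0], "dp": [0, 0, 0.001], "fingers": 35}])

```text
time_s: 16.85
tcp_pos: [587.6, 267.5, 32.4]
tcp_rot: [180.0, -0.0, -98.5]
force: [-0.7, 0.2, 0.5]
opening: 0.35
finger_force: 0.0
```

move_arm(rows=[{"twist": [0, 0, 0], "dp": [0, 0, -0.01], "fingers": 35}, {"twist": [0, 0, 0], "dp": [0, 0, -0.025], "fingers": 35}, {"twist": [0, 0, 0], "dp": [0, 0, -0.05], "fingers": 35}, {"twist": [0, 0, 0], "dp": [0, 0, -0.09], "fingers": 35}, {"twist": [0, 0, 0], "dp": [0, 0, -0.13], "fingers": 35}, {"twist": [0, 0, 0], "dp": [0, 0, -0.15], "fingers": 35}, {"twist": [0, 0, 0], "dp": [0, 0, -0.15], "fingers": 35}])

```text
time_s: 17.55
tcp_pos: [590.2, 268.7, 188.5]
tcp_rot: [-179.6, 0.3, -98.5]
force: [0.5, -0.4, -0.4]
opening: 0.353
finger_force: 0.0
```

```bash
python3 - <<'E'
from h import *
s=r.read_state();c=snap('wrist','w9.png')
need((591.6,-366.4,160,-159.3))
E
```

```text
at [589.1 268.2 185.9] [-179.7    0.2  -98.5] t 17.6 op 0.355
(591.6, -366.4, 160, -159.3) dp [ 0.6274 -0.0957  0.0245] tw [-0.003  0.005  1.062]
```

move_arm(rows=[{"twist": [0, 0, 1.062], "dp": [0.627, -0.096, 0.02], "fingers": 38}, {"twist": [0, 0, 1.062], "dp": [0.627, -0.096, 0.02], "fingers": 38}, {"twist": [0, 0, 1.062], "dp": [0.627, -0.096, 0.02], "fingers": 38}, {"twist": [0, 0, 1.062], "dp": [0.627, -0.096, 0.02], "fingers": 38}, {"twist": [0, 0, 1.062], "dp": [0.627, -0.096, 0.02], "fingers": 38}, {"twist": [0, 0, 1.062], "dp": [0.627, -0.096, 0.02], "fingers": 38}, {"twist": [0, 0, 1.062], "dp": [0.627, -0.096, 0.02], "fingers": 38}, {"twist": [0, 0, 1.062], "dp": [0.627, -0.096, 0.02], "fingers": 38}, {"twist": [0, 0, 1.062], "dp": [0.627, -0.096, 0.02], "fingers": 38}, {"twist": [0, 0, 1.062], "dp": [0.627, -0.096, 0.02], "fingers": 38}])

```text
time_s: 18.6
tcp_pos: [588.6, -234.0, 165.8]
tcp_rot: [179.9, -0.1, -159.3]
force: [1.3, 1.3, -0.4]
opening: 0.382
finger_force: 0.0
```

```bash
python3 - <<'E'
from h import *
need((591.7,-367.3,120,-159.3))
E
```

```text
at [ 588.6 -234.   165.8] [ 1.799e+02 -1.000e-01 -1.593e+02] t 18.6 op 0.382
(591.7, -367.3, 120, -159.3) dp [ 0.0442 -0.1259  0.0457] tw [ 0.001 -0.001 -0.   ]
```

move_arm(rows=[{"twist": [0, 0, 0], "dp": [0.045, -0.122, 0.045], "fingers": 38}, {"twist": [0, 0, 0], "dp": [0.045, -0.122, 0.045], "fingers": 38}, {"twist": [0, 0, 0], "dp": [0.045, -0.122, 0.045], "fingers": 38}, {"twist": [0, 0, 0], "dp": [0.045, -0.122, 0.045], "fingers": 38}, {"twist": [0, 0, 0], "dp": [0.045, -0.122, 0.06], "fingers": 38}, {"twist": [0, 0, 0], "dp": [0.045, -0.122, 0.09], "fingers": 38}, {"twist": [0, 0, 0], "dp": [0.045, -0.122, 0.1], "fingers": 38}, {"twist": [0, 0, 0], "dp": [0.045, -0.122, 0.1], "fingers": 38}, {"twist": [0, 0, 0], "dp": [0.045, -0.122, 0.1], "fingers": 38}])

```text
time_s: 19.5
tcp_pos: [591.1, -361.3, 67.2]
tcp_rot: [180.0, 0.0, -159.2]
force: [0.8, 0.2, 0.5]
opening: 0.382
finger_force: 0.0
```

```bash
python3 - <<'E'
from h import *
need((591.7,-367.3,31.7,-159.3))
s=r.read_state();c=snap('wrist','w10.png');g=c['img'].max(2)
for v in (225,240):print(v,g[v,240:400:2].tolist())
E
```

```text
at [ 591.1 -361.3   67.2] [ 180.     0.  -159.2] t 19.5 op 0.382
(591.7, -367.3, 31.7, -159.3) dp [ 0.0016 -0.0058  0.0355] tw [0.    0.    0.001]
225 [63, 62, 62, 61, 60, 63, 65, 67, 64, 63, 66, 75, 115, 128, 131, 133, 131, 128, 131, 134, 129, 129, 132, 133, 130, 131, 125, 74, 58, 54, 57, 58, 60, 62, 63, 62, 63, 57, 70, 150, 242, 246, 247, 247, 247, 246, 246, 247, 247, 246, 246, 247, 246, 246, 246, 247, 247, 247, 247, 247, 247, 248, 247, 247, 232, 152, 140, 135, 102, 89, 97, 202, 246, 247, 248, 248, 247, 247, 247, 247]
240 [55, 52, 54, 56, 51, 57, 56, 59, 59, 62, 55, 60, 89, 120, 125, 128, 125, 127, 127, 127, 127, 130, 133, 131, 129, 133, 125, 80, 50, 50, 48, 49, 47, 47, 51, 53, 50, 54, 59, 130, 238, 246, 245, 246, 246, 245, 247, 245, 247, 246, 246, 246, 246, 246, 247, 246, 246, 247, 246, 246, 247, 247, 247, 246, 230, 202, 199, 175, 132, 101, 121, 230, 247, 247, 247, 247, 247, 247, 247, 247]
```

move_arm(rows=[{"twist": [0, 0, 0], "dp": [0.0015, -0.0055, 0.005], "fingers": 38}, {"twist": [0, 0, 0], "dp": [0.0015, -0.0055, 0.015], "fingers": 38}, {"twist": [0, 0, 0], "dp": [0.0015, -0.0055, 0.034], "fingers": 38}, {"twist": [0, 0, 0], "dp": [0.0015, -0.0055, 0.035], "fingers": 38}, {"twist": [0, 0, 0], "dp": [0.0015, -0.0055, 0.035], "fingers": 38}, {"twist": [0, 0, 0], "dp": [0.0015, -0.0055, 0.035], "fingers": 0}, {"twist": [0, 0, 0], "dp": [0.0015, -0.0055, 0.035], "fingers": 0}, {"twist": [0, 0, 0], "dp": [0.0015, -0.0055, 0.035], "fingers": 0}, {"twist": [0, 0, 0], "dp": [0.0015, -0.0055, 0.035], "fingers": 0}, {"twist": [0, 0, 0], "dp": [0.0015, -0.0055, 0.035], "fingers": 0}])

```text
time_s: 20.55
tcp_pos: [591.8, -368.3, 32.6]
tcp_rot: [-179.9, 0.1, -159.3]
force: [0.3, 0.8, 5.6]
opening: 0.149
finger_force: 60.9
```

move_arm(rows=[{"twist": [0, 0, 0], "dp": [0, 0, -0.003], "fingers": 0}, {"twist": [0, 0, 0], "dp": [0, 0, -0.006], "fingers": 0}, {"twist": [0, 0, 0], "dp": [0, 0, -0.01], "fingers": 0}, {"twist": [0, 0, 0], "dp": [0, 0, -0.015], "fingers": 0}, {"twist": [0, 0, 0], "dp": [0, 0, -0.02], "fingers": 0}, {"twist": [0, 0, 0], "dp": [0, 0, -0.03], "fingers": 0}, {"twist": [0, 0, 0], "dp": [0, 0, -0.05], "fingers": 0}, {"twist": [0, 0, 0], "dp": [0, 0, -0.08], "fingers": 0}, {"twist": [0, 0, 0], "dp": [0, 0, -0.11], "fingers": 0}, {"twist": [0, 0, 0], "dp": [0, 0, -0.14], "fingers": 0}])

```text
time_s: 21.55
tcp_pos: [591.2, -368.2, 174.1]
tcp_rot: [-179.9, 0.0, -159.3]
force: [0.0, 0.2, -0.7]
opening: 0.145
finger_force: 60.1
```

```bash
python3 - <<'E'
from h import *
s=r.read_state();snap('wrist','w11.png')
need((581.6,229,175,-98.45))
E
```

```text
at [ 593.5 -369.5  180.3] [-179.6    0.3 -159.3] t 21.6 op 0.15
(581.6, 229, 175, -98.45) dp [-0.2003  0.5642  0.0022] tw [-9.000e-03  1.000e-03 -1.062e+00]
```

move_arm(rows=[{"twist": [0, 0, -1.062], "dp": [-0.2, 0.564, 0], "fingers": 0}, {"twist": [0, 0, -1.062], "dp": [-0.2, 0.564, 0], "fingers": 0}, {"twist": [0, 0, -1.062], "dp": [-0.2, 0.564, 0], "fingers": 0}, {"twist": [0, 0, -1.062], "dp": [-0.2, 0.564, 0], "fingers": 0}, {"twist": [0, 0, -1.062], "dp": [-0.2, 0.564, 0], "fingers": 0}, {"twist": [0, 0, -1.062], "dp": [-0.2, 0.564, 0], "fingers": 0}, {"twist": [0, 0, -1.062], "dp": [-0.2, 0.564, 0], "fingers": 0}, {"twist": [0, 0, -1.062], "dp": [-0.2, 0.564, 0], "fingers": 0}, {"twist": [0, 0, -1.062], "dp": [-0.2, 0.564, 0], "fingers": 0}, {"twist": [0, 0, -1.062], "dp": [-0.2, 0.564, 0], "fingers": 0}])

```text
time_s: 22.6
tcp_pos: [581.1, 133.8, 173.0]
tcp_rot: [-179.9, 0.0, -98.5]
force: [0.5, -0.4, 0.4]
opening: 0.147
finger_force: 60.3
```

```bash
python3 - <<'E'
from h import *
need((581.6,229,175,-98.45))
E
```

```text
at [581.1 133.8 173. ] [-179.9    0.   -98.5] t 22.6 op 0.147
(581.6, 229, 175, -98.45) dp [-0.0942  0.0135 -0.002 ] tw [-0.002  0.    -0.   ]
```

move_arm(rows=[{"twist": [0, 0, 0], "dp": [-0.094, 0.0135, -0.002], "fingers": 0}, {"twist": [0, 0, 0], "dp": [-0.094, 0.0135, -0.002], "fingers": 0}, {"twist": [0, 0, 0], "dp": [-0.094, 0.0135, -0.002], "fingers": 0}, {"twist": [0, 0, 0], "dp": [-0.094, 0.0135, -0.002], "fingers": 0}, {"twist": [0, 0, 0], "dp": [-0.094, 0.0135, -0.002], "fingers": 0}, {"twist": [0, 0, 0], "dp": [-0.094, 0.0135, -0.002], "fingers": 0}])

```text
time_s: 23.2
tcp_pos: [581.7, 225.5, 174.0]
tcp_rot: [-180.0, -0.0, -98.6]
force: [0.5, -0.6, -0.4]
opening: 0.151
finger_force: 60.3
```

```bash
python3 - <<'E'
from h import *
need((581.6,229,33,-98.45))
s=r.read_state();c=snap('wrist','w12.png')
i=c['img'][100:380,200:440];cv2.imwrite('pics/w12c.png',cv2.resize(i,None,fx=2,fy=2))
E
```

```text
at [581.7 225.5 174. ] [-180.    -0.   -98.6] t 23.2 op 0.151
(581.6, 229, 33, -98.45) dp [-0.0035  0.0007  0.141 ] tw [-0.    -0.    -0.002]
```

View pics/w12c.png

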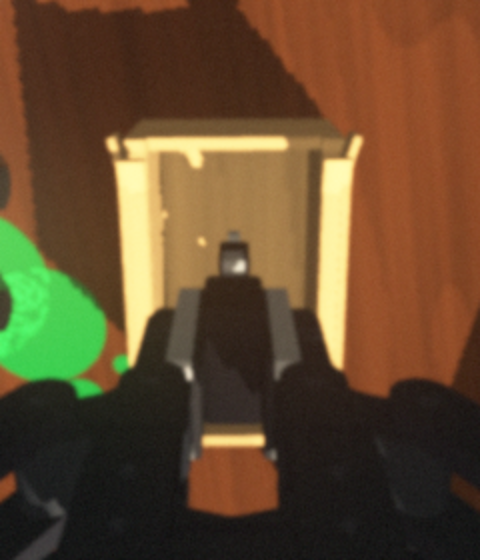

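move_arm(rows=[{"twist": [0, 0, 0], "dp": [-0.001, 0, 0.03], "fingers": 0}, {"twist": [0, 0, 0], "dp": [-0.001, 0, 0.07], "fingers": 0}, {"twist": [0, 0, 0], "dp": [-0.001, 0, 0.11], "fingers": 0}, {"twist": [0, 0, 0], "dp": [-0.001, 0, 0.13], "fingers": 0}, {"twist": [0, 0, 0], "dp": [-0.001, 0, 0.138], "fingers": 0}, {"twist": [0, 0, 0], "dp": [-0.001, 0, 0.14], "fingers": 0}, {"twist": [0, 0, 0], "dp": [-0.001, 0, 0.14], "fingers": 0}, {"twist": [0, 0, 0], "dp": [-0.001, 0, 0.14], "fingers": 0}, {"twist": [0, 0, 0], "dp": [-0.001, 0, 0.14], "fingers": 0}])

```text
time_s: 24.15
tcp_pos: [582.7, 228.3, 35.1]
tcp_rot: [-179.9, 0.1, -98.5]
force: [-0.2, 0.5, -0.2]
opening: 0.147
finger_force: 60.3
```

move_arm(rows=[{"twist": [0, 0, 0], "dp": [0, 0, 0.001], "fingers": 0}, {"twist": [0, 0, 0], "dp": [0, 0, 0.001], "fingers": 0}, {"twist": [0, 0, 0], "dp": [0, 0, 0.001], "fingers": 0}, {"twist": [0, 0, 0], "dp": [0, 0, 0.001], "fingers": 22}, {"twist": [0, 0, 0], "dp": [0, 0, 0.001], "fingers": 30}, {"twist": [0, 0, 0], "dp": [0, 0, 0.001], "fingers": 35}, {"twist": [0, 0, 0], "dp": [0, 0, 0.001], "fingers": 35}, {"twist": [0, 0, 0], "dp": [0, 0, 0.001], "fingers": 35}])

```text
time_s: 24.95
tcp_pos: [581.7, 227.9, 32.7]
tcp_rot: [-180.0, -0.0, -98.5]
force: [0.2, 0.3, -0.8]
opening: 0.347
finger_force: 0.0
```

move_arm(rows=[{"twist": [0, 0, 0], "dp": [0, 0, -0.01], "fingers": 35}, {"twist": [0, 0, 0], "dp": [0, 0, -0.025], "fingers": 35}, {"twist": [0, 0, 0], "dp": [0, 0, -0.05], "fingers": 35}, {"twist": [0, 0, 0], "dp": [0, 0, -0.09], "fingers": 35}, {"twist": [0, 0, 0], "dp": [0, 0, -0.13], "fingers": 35}, {"twist": [0, 0, 0], "dp": [0, 0, -0.15], "fingers": 35}, {"twist": [0, 0, 0], "dp": [0, 0, -0.15], "fingers": 35}])

```text
time_s: 25.65
tcp_pos: [584.4, 229.0, 188.6]
tcp_rot: [-179.6, 0.2, -98.5]
force: [1.4, 0.3, -0.6]
opening: 0.351
finger_force: 0.0
```

```bash
python3 - <<'E'
from h import *
import pickle
s=r.read_state();c=snap('top','top1.png');pickle.dump((c,s),open('top1.pkl','wb'))
need()
i=c['img'];a=cv2.resize(i[170:290,190:380],None,fx=4,fy=4,interpolation=cv2.INTER_CUBIC)
cv2.imwrite('pics/c3.png',a)
E
```

```text
at [583.2 228.5 186. ] [-1.797e+02  1.000e-01 -9.850e+01] t 25.7 op 0.348
```

View pics/c3.png

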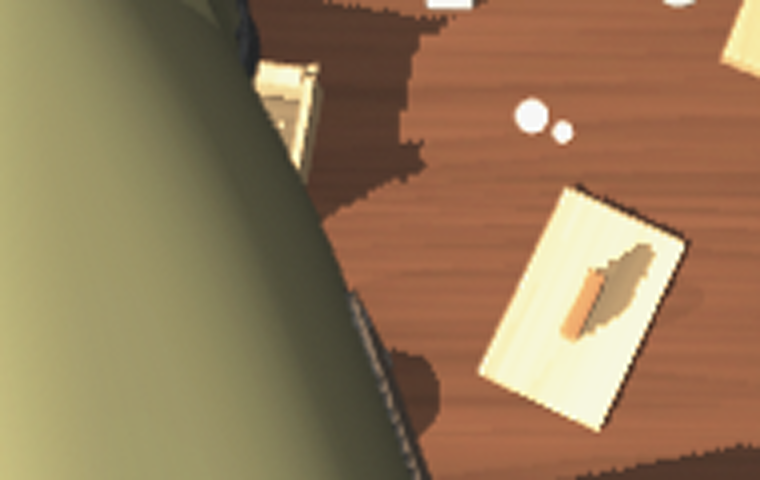

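```bash
python3 - <<'E'
from h import *
need((486,24.2,130,155.4))
E
```

```text
at [583.2 228.5 186. ] [-1.797e+02  1.000e-01 -9.850e+01] t 25.7 op 0.348
(486, 24.2, 130, 155.4) dp [0.2165 0.0664 0.0552] tw [-1.000e-03  6.000e-03  1.853e+00]
```

move_arm(rows=[{"twist": [0, 0, 0.15], "dp": [0.03, 0.01, 0], "fingers": 40}, {"twist": [0, 0, 0.3], "dp": [0.06, 0.02, 0], "fingers": 40}, {"twist": [0, 0, 0.45], "dp": [0.09, 0.03, 0], "fingers": 40}, {"twist": [0, 0, 0.6], "dp": [0.12, 0.04, 0], "fingers": 40}, {"twist": [0, 0, 0.75], "dp": [0.15, 0.05, 0.01], "fingers": 40}, {"twist": [0, 0, 0.9], "dp": [0.18, 0.06, 0.02], "fingers": 40}, {"twist": [0, 0, 1.05], "dp": [0.216, 0.066, 0.03], "fingers": 40}, {"twist": [0, 0, 1.2], "dp": [0.216, 0.066, 0.04], "fingers": 40}, {"twist": [0, 0, 1.35], "dp": [0.216, 0.066, 0.05], "fingers": 40}, {"twist": [0, 0, 1.5], "dp": [0.216, 0.066, 0.05], "fingers": 40}])

```text
time_s: 26.7
tcp_pos: [482.5, 23.4, 130.7]
tcp_rot: [-180.0, -0.2, 175.2]
force: [0.3, -1.1, -0.0]
opening: 0.397
finger_force: 0.0
```

move_arm(rows=[{"twist": [0, 0, 0.15], "dp": [0, 0, 0], "fingers": 40}, {"twist": [0, 0, 0.3], "dp": [0, 0, 0], "fingers": 40}, {"twist": [0, 0, 0.353], "dp": [0, 0, 0], "fingers": 40}, {"twist": [0, 0, 0.353], "dp": [0, 0, 0], "fingers": 40}, {"twist": [0, 0, 0.353], "dp": [0, 0, 0], "fingers": 40}, {"twist": [0, 0, 0.353], "dp": [0, 0, 0], "fingers": 40}])

```text
time_s: 27.3
tcp_pos: [484.3, 24.0, 132.4]
tcp_rot: [-180.0, -0.0, 155.4]
force: [0.0, 0.3, -0.0]
opening: 0.401
finger_force: 0.0
```

```bash
python3 - <<'E'
from h import *
import pickle
need((486,24.2,130,155.4))
s=r.read_state();c=snap('wrist','w13.png');pickle.dump((c,s),open('w13.pkl','wb'))
E
```

```text
at [484.3  24.  132.4] [-180.    -0.   155.4] t 27.3 op 0.401
(486, 24.2, 130, 155.4) dp [-0.0015  0.0009  0.0024] tw [-0.    -0.001  0.001]
```

View pics/w13.png

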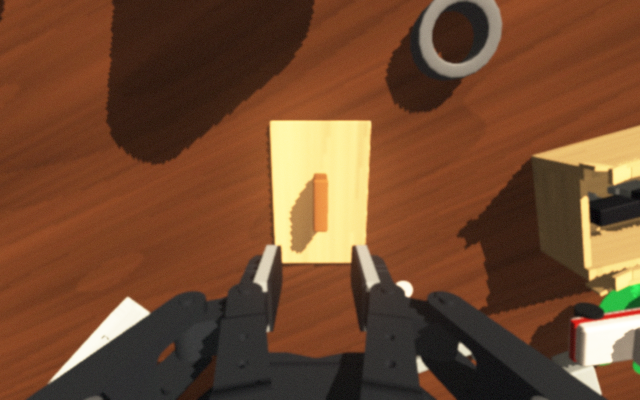

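```bash
python3 - <<'E'
from h import *
import pickle
c,s=pickle.load(open('w13.pkl','rb'))
h=cv2.cvtColor(c['img'],cv2.COLOR_BGR2HSV)
m=(h[...,2]>190)&(h[...,0]>15)&(h[...,0]<32)
U=[]
for v in range(130,240,10):
    u=np.where(m[v,230:420])[0]+230;U.append((u.min()-.5,v,u.max()+.5))
U=np.array(U);L=plane(c,U[:,:2],6,s);Q=plane(c,U[:,[2,1]],6,s)
for P in(L,Q):
    d=np.polyfit(P[:,0],P[:,1],1);print(np.degrees(np.arctan(d[0])))
v=[np.where(m[100:300,u])[0][[0,-1]]+100 for u in(290,345)];print(v)
W=plane(c,[(290,v[0][0]-.5),(345,v[1][0]-.5),(290,v[0][1]+.5),(345,v[1][1]+.5)],6,s)
print('wid',np.linalg.norm((L-Q).mean(0)),'mid',((L+Q)/2).mean(0).round(1), 'len',np.linalg.norm(W[0]+W[1]-W[2]-W[3])/2,'mid',W.mean(0).round(1))
print('handle top',plane(c,[(314,177),(327,177),(314,231),(327,231)],36,s).round(1).tolist())
hm=(h[...,0]<14)&(h[...,1]>80)&(h[...,2]>150)
hm=hm[165:240,300:340];ys,xs=np.nonzero(hm);print(xs.min()+300,xs.max()+300,ys.min()+165,ys.max()+165)
E
```

```text
-24.491237836737596
-24.29955788749716
[array([120, 262]), array([120, 262])]
wid 84.77841993510198 mid [474.7  32.4   6. ] len 131.37451698909297 mid [486.2  24.9   6. ]
handle top [[463.7, 32.0, 36.0], [467.9, 41.2, 36.0], [504.6, 13.3, 36.0], [509.1, 22.9, 36.0]]
313 325 175 230
```

```bash
python3 - <<'E'
from h import *
need((486.4,25.9,11,155.6))
E
```

```text
at [484.4  24.  132.5] [-180.    -0.   155.4] t 27.4 op 0.401
(486.4, 25.9, 11, 155.6) dp [-0.0011  0.0026  0.1215] tw [-0.    -0.    -0.003]
```

move_arm(rows=[{"twist": [0, 0, -0.003], "dp": [-0.001, 0.0026, 0.03], "fingers": 40}, {"twist": [0, 0, -0.003], "dp": [-0.001, 0.0026, 0.06], "fingers": 40}, {"twist": [0, 0, -0.003], "dp": [-0.001, 0.0026, 0.09], "fingers": 40}, {"twist": [0, 0, -0.003], "dp": [-0.001, 0.0026, 0.11], "fingers": 40}, {"twist": [0, 0, -0.003], "dp": [-0.001, 0.0026, 0.118], "fingers": 40}, {"twist": [0, 0, -0.003], "dp": [-0.001, 0.0026, 0.12], "fingers": 40}, {"twist": [0, 0, -0.003], "dp": [-0.001, 0.0026, 0.12], "fingers": 40}, {"twist": [0, 0, -0.003], "dp": [-0.001, 0.0026, 0.12], "fingers": 40}])

```text
time_s: 28.15
tcp_pos: [487.7, 26.0, 13.8]
tcp_rot: [179.9, 0.1, 155.6]
force: [-0.1, 0.7, -0.7]
opening: 0.397
finger_force: 0.0
```

move_arm(rows=[{"twist": [0, 0, 0], "dp": [0, 0, 0], "fingers": 20}, {"twist": [0, 0, 0], "dp": [0, 0, 0], "fingers": 0}, {"twist": [0, 0, 0], "dp": [0, 0, 0], "fingers": 0}, {"twist": [0, 0, 0], "dp": [0, 0, 0], "fingers": 0}, {"twist": [0, 0, 0], "dp": [0, 0, 0], "fingers": 0}, {"twist": [0, 0, 0], "dp": [0, 0, 0], "fingers": 0}], force=90)

```text
time_s: 28.75
tcp_pos: [487.5, 26.0, 13.8]
tcp_rot: [180.0, 0.1, 155.5]
force: [-1.3, -0.2, 5.4]
opening: 0.117
finger_force: 88.3
```

move_arm(rows=[{"twist": [0, 0, 0], "dp": [0, 0, -0.01], "fingers": 0}, {"twist": [0, 0, 0], "dp": [0, 0, -0.03], "fingers": 0}, {"twist": [0, 0, 0], "dp": [0, 0, -0.055], "fingers": 0}, {"twist": [0, 0, 0], "dp": [0, 0, -0.08], "fingers": 0}, {"twist": [0, 0, 0], "dp": [0, 0, -0.1], "fingers": 0}, {"twist": [0, 0, 0], "dp": [0, 0, -0.11], "fingers": 0}, {"twist": [0, 0, 0], "dp": [0, 0, -0.11], "fingers": 0}, {"twist": [0, 0, 0], "dp": [0, 0, -0.11], "fingers": 0}])

```text
time_s: 29.55
tcp_pos: [486.2, 25.9, 122.2]
tcp_rot: [-180.0, -0.0, 155.5]
force: [-0.4, 0.0, -1.3]
opening: 0.119
finger_force: 87.8
```

```bash
python3 - <<'E'
from h import *
need((565.6,122.9,122,81.55))
E
```

```text
at [486.2  25.9 122.2] [-180.    -0.   155.5] t 29.6 op 0.119
(565.6, 122.9, 122, 81.55) dp [-0.0321  0.1212  0.0002] tw [-0.    -0.     1.291]
```

move_arm(rows=[{"twist": [0, 0, 0.14], "dp": [-0.004, 0.013, 0], "fingers": 0}, {"twist": [0, 0, 0.28], "dp": [-0.008, 0.026, 0], "fingers": 0}, {"twist": [0, 0, 0.42], "dp": [-0.012, 0.039, 0], "fingers": 0}, {"twist": [0, 0, 0.56], "dp": [-0.016, 0.052, 0], "fingers": 0}, {"twist": [0, 0, 0.7], "dp": [-0.019, 0.065, 0], "fingers": 0}, {"twist": [0, 0, 0.84], "dp": [-0.022, 0.078, 0], "fingers": 0}, {"twist": [0, 0, 0.98], "dp": [-0.025, 0.091, 0], "fingers": 0}, {"twist": [0, 0, 1.12], "dp": [-0.029, 0.108, 0], "fingers": 0}, {"twist": [0, 0, 1.23], "dp": [-0.032, 0.121, 0], "fingers": 0}, {"twist": [0, 0, 1.291], "dp": [-0.032, 0.121, 0], "fingers": 0}])

```text
time_s: 30.55
tcp_pos: [565.9, 124.0, 120.8]
tcp_rot: [-179.9, 0.0, 81.4]
force: [0.3, 0.5, -1.5]
opening: 0.115
finger_force: 87.9
```

move_arm(rows=[{"twist": [0, 0, 0], "dp": [0, 0, 0], "fingers": 0}, {"twist": [0, 0, 0], "dp": [0, 0, 0], "fingers": 0}, {"twist": [0, 0, 0], "dp": [0, 0, 0], "fingers": 0}, {"twist": [0, 0, 0], "dp": [0, 0, 0], "fingers": 0}])

```text
time_s: 30.95
tcp_pos: [565.6, 122.6, 122.4]
tcp_rot: [-180.0, 0.0, 81.6]
force: [0.0, 0.4, -0.7]
opening: 0.118
finger_force: 87.9
```

```bash
python3 - <<'E'
from h import *
import pickle
need((565.6,122.9,71.5,81.55))
s=r.read_state();c=snap('wrist','w14.png');pickle.dump((c,s),open('w14.pkl','wb'))
c=snap('top','top2.png');pickle.dump((c,s),open('top2.pkl','wb'))
E
```

```text
at [565.6 122.6 122.4] [-180.     0.    81.6] t 30.9 op 0.118
(565.6, 122.9, 71.5, 81.55) dp [ 0.0004 -0.      0.0509] tw [-0.     0.     0.001]
```

View pics/w14.png

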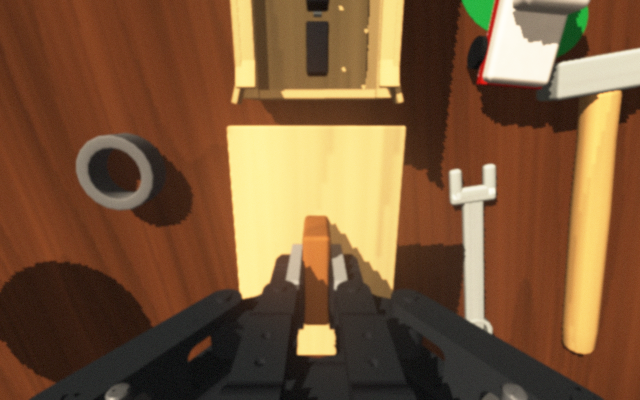

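```bash
python3 - <<'E'
from h import *
import pickle
c,s=pickle.load(open('w14.pkl','rb'))
h=cv2.cvtColor(c['img'],cv2.COLOR_BGR2HSV)
m=(h[...,0]>15)&(h[...,0]<34)&(h[...,2]>110)
M=R.from_euler('xyz',s['tcp_rot'],degrees=True)
def edge(rows,z,lo,hi):
    U=np.array([(lambda u:(u.min()+lo-.5,v,u.max()+lo+.5))(np.where(m[v,lo:hi])[0]) for v in rows])
    L=M.inv().apply(plane(c,U[:,:2],z,s)-s['tcp_pos']);Q=M.inv().apply(plane(c,U[:,[2,1]],z,s)-s['tcp_pos'])
    print(U[[0,-1]].tolist());print('L',L[[0,-1],:2].round(1).tolist(),'R',Q[[0,-1],:2].round(1).tolist(),'mid',((L+Q)/2)[:,1].round(1),'wid',(Q-L)[:,1].mean().round(1))
edge(range(20,84,12),69,200,440)
edge(range(132,200,12),114.6,200,440)
v=[np.where(m[60:115,u])[0].max()+60 for u in(270,316,360)];print(v,[np.where(m[108:140,u])[0].min()+108 for u in(270,316,360)])
print(M.inv().apply(plane(c,[(316,np.mean(v)+.5)],52,s)-s['tcp_pos']),M.inv().apply(plane(c,[(316,125.5)],114.6,s)-s['tcp_pos']))
E
```

```text
[[230.5, 20.0, 402.5], [234.5, 80.0, 399.5]]
L [[120.5, -47.5], [89.3, -47.6]] R [[120.6, 48.2], [89.4, 49.0]] mid [0.4 0.4 0.7 0.7 0.7 0.7] wid 95.9
[[226.5, 132.0, 406.5], [231.5, 192.0, 400.5]]
L [[62.7, -42.0], [33.5, -41.9]] R [[62.8, 42.8], [33.6, 42.2]] mid [0.4 0.2 0.2 0.2 0.2 0.2] wid 84.3
[np.int64(97), np.int64(98), np.int64(98)] [np.int64(125), np.int64(125), np.int64(125)]
[[79.82515956  0.12265705 70.40672193]] [[65.75478316  0.1538531   7.80943177]]
```

move_arm(rows=[{"twist": [0, 0, 0], "dp": [0, 0.0004, 0.02], "fingers": 0}, {"twist": [0, 0, 0], "dp": [0, 0.0004, 0.04], "fingers": 0}, {"twist": [0, 0, 0], "dp": [0, 0.0004, 0.05], "fingers": 0}, {"twist": [0, 0, 0], "dp": [0, 0.0004, 0.051], "fingers": 0}, {"twist": [0, 0, 0], "dp": [0, 0.0004, 0.051], "fingers": 0}, {"twist": [0, 0, 0], "dp": [0, 0.0004, 0.051], "fingers": 0}, {"twist": [0, 0, 0], "dp": [0, 0.0004, 0.051], "fingers": 0}, {"twist": [0, 0, 0], "dp": [0, 0.0004, 0.051], "fingers": 0}])

```text
time_s: 31.85
tcp_pos: [566.8, 122.9, 72.4]
tcp_rot: [179.9, -0.0, 81.6]
force: [-0.9, -0.6, -1.2]
opening: 0.123
finger_force: 87.9
```

```bash
python3 - <<'E'
from h import *
need((565.6,122.9,71,81.55))
E
```

```text
at [566.8 122.9  72.4] [179.9  -0.   81.6] t 31.9 op 0.123
(565.6, 122.9, 71, 81.55) dp [-0.0002 -0.0012  0.0014] tw [ 0.001 -0.     0.   ]
```

move_arm(rows=[{"twist": [0, 0, 0], "dp": [0, 0, 0.0005], "fingers": 0}, {"twist": [0, 0, 0], "dp": [0.004, 0, 0.0005], "fingers": 0}, {"twist": [0, 0, 0], "dp": [0.008, 0, 0.0005], "fingers": 0}, {"twist": [0, 0, 0], "dp": [0.012, 0, 0.0005], "fingers": 0}, {"twist": [0, 0, 0], "dp": [0.016, 0, 0.0005], "fingers": 0}, {"twist": [0, 0, 0], "dp": [0.02, 0, 0.0005], "fingers": 0}, {"twist": [0, 0, 0], "dp": [0.024, 0, 0.0005], "fingers": 0}, {"twist": [0, 0, 0], "dp": [0.028, 0, 0.0005], "fingers": 0}, {"twist": [0, 0, 0], "dp": [0.03, 0, 0.0005], "fingers": 0}, {"twist": [0, 0, 0], "dp": [0.03, 0, 0.0005], "fingers": 0}])

```text
time_s: 32.85
tcp_pos: [570.7, 152.8, 71.2]
tcp_rot: [180.0, -0.0, 81.6]
force: [-0.3, 0.6, -1.4]
opening: 0.12
finger_force: 87.9
```

```bash
python3 - <<'E'
from h import *
need((570.1,152.9,71,81.55));print(r.read_state()['moment'].round(2),r.read_state()['force'].round(1))
E
```

```text
at [570.7 152.8  71.2] [180.   -0.   81.6] t 32.9 op 0.12
(570.1, 152.9, 71, 81.55) dp [ 0.     -0.0006  0.0002] tw [ 0.    -0.     0.001]
[0.01 0.04 0.01] [-0.3  0.6 -1.4]
```

move_arm(rows=[{"twist": [0, 0, 0], "dp": [0.005, -0.0003, 0], "fingers": 0}, {"twist": [0, 0, 0], "dp": [0.01, -0.0003, 0], "fingers": 0}, {"twist": [0, 0, 0], "dp": [0.015, -0.0003, 0], "fingers": 0}, {"twist": [0, 0, 0], "dp": [0.02, -0.0003, 0], "fingers": 0}, {"twist": [0, 0, 0], "dp": [0.025, -0.0003, 0], "fingers": 0}, {"twist": [0, 0, 0], "dp": [0.03, -0.0003, 0], "fingers": 0}, {"twist": [0, 0, 0], "dp": [0.035, -0.0003, 0], "fingers": 0}, {"twist": [0, 0, 0], "dp": [0.04, -0.0003, 0], "fingers": 0}, {"twist": [0, 0, 0], "dp": [0.04, -0.0003, 0], "fingers": 0}])

```text
time_s: 33.75
tcp_pos: [576.3, 192.8, 71.2]
tcp_rot: [180.0, -0.0, 81.6]
force: [0.1, -0.2, -1.0]
opening: 0.117
finger_force: 87.9
```

move_arm(rows=[{"twist": [0, 0, 0], "dp": [0.005, 0, 0], "fingers": 0}, {"twist": [0, 0, 0], "dp": [0.01, 0, 0], "fingers": 0}, {"twist": [0, 0, 0], "dp": [0.015, 0, 0], "fingers": 0}, {"twist": [0, 0, 0], "dp": [0.02, 0, 0], "fingers": 0}, {"twist": [0, 0, 0], "dp": [0.025, 0, 0], "fingers": 0}, {"twist": [0, 0, 0], "dp": [0.03, 0, 0], "fingers": 0}, {"twist": [0, 0, 0], "dp": [0.035, 0, 0], "fingers": 0}, {"twist": [0, 0, 0], "dp": [0.04, 0, 0], "fingers": 0}, {"twist": [0, 0, 0], "dp": [0.04, 0, 0], "fingers": 0}])

```text
time_s: 34.65
tcp_pos: [582.2, 232.4, 71.2]
tcp_rot: [180.0, -0.0, 81.6]
force: [-1.1, 1.0, -1.2]
opening: 0.116
finger_force: 87.9
```

```bash
python3 - <<'E'
from h import *
need((587.2,267.4,71,81.55));print(r.read_state()['moment'].round(2),r.read_state()['force'].round(1))
E
```

```text
at [582.2 232.4  71.2] [180.   -0.   81.6] t 34.6 op 0.116
(587.2, 267.4, 71, 81.55) dp [ 0.0354 -0.0002  0.0002] tw [ 0.    -0.     0.001]
[0.01 0.01 0.01] [-1.1  1.  -1.2]
```

move_arm(rows=[{"twist": [0, 0, 0], "dp": [0.005, 0, 0], "fingers": 0}, {"twist": [0, 0, 0], "dp": [0.01, 0, 0], "fingers": 0}, {"twist": [0, 0, 0], "dp": [0.015, 0, 0], "fingers": 0}, {"twist": [0, 0, 0], "dp": [0.02, 0, 0], "fingers": 0}, {"twist": [0, 0, 0], "dp": [0.025, 0, 0], "fingers": 0}, {"twist": [0, 0, 0], "dp": [0.029, 0, 0], "fingers": 0}, {"twist": [0, 0, 0], "dp": [0.031, 0, 0], "fingers": 0}, {"twist": [0, 0, 0], "dp": [0.032, 0, 0], "fingers": 0}, {"twist": [0, 0, 0], "dp": [0.033, 0, 0], "fingers": 0}])

```text
time_s: 35.55
tcp_pos: [586.8, 264.2, 71.1]
tcp_rot: [-180.0, 0.0, 81.6]
force: [-0.4, -0.2, -1.1]
opening: 0.118
finger_force: 87.9
```

move_arm(rows=[{"twist": [0, 0, 0], "dp": [0.001, 0, 0], "fingers": 0}, {"twist": [0, 0, 0], "dp": [0.0015, 0, 0], "fingers": 0}, {"twist": [0, 0, 0], "dp": [0.002, 0, 0], "fingers": 0}, {"twist": [0, 0, 0], "dp": [0.0025, 0, 0], "fingers": 0}, {"twist": [0, 0, 0], "dp": [0.003, 0, 0], "fingers": 0}])

```text
time_s: 36.05
tcp_pos: [587.4, 267.2, 71.2]
tcp_rot: [180.0, 0.0, 81.6]
force: [-0.0, -1.1, -1.0]
opening: 0.119
finger_force: 87.9
```

move_arm(rows=[{"twist": [0, 0, 0], "dp": [0.0007, 0, 0], "fingers": 0}, {"twist": [0, 0, 0], "dp": [0.0015, 0, 0], "fingers": 0}, {"twist": [0, 0, 0], "dp": [0.002, 0, 0], "fingers": 0}, {"twist": [0, 0, 0], "dp": [0.002, 0, 0], "fingers": 0}])

```text
time_s: 36.45
tcp_pos: [587.6, 269.3, 71.2]
tcp_rot: [180.0, -0.0, 81.6]
force: [0.7, -0.2, -1.6]
opening: 0.12
finger_force: 87.9
```

move_arm(rows=[{"twist": [0, 0, 0], "dp": [0.0007, 0, 0], "fingers": 0}, {"twist": [0, 0, 0], "dp": [0.0015, 0, 0], "fingers": 0}, {"twist": [0, 0, 0], "dp": [0.0015, 0, 0], "fingers": 0}])

```text
time_s: 36.75
tcp_pos: [587.9, 270.4, 71.2]
tcp_rot: [180.0, 0.0, 81.6]
force: [0.2, -1.8, -0.5]
opening: 0.116
finger_force: 88.1
```

move_arm(rows=[{"twist": [0, 0, 0], "dp": [0.0005, 0, 0], "fingers": 0}, {"twist": [0, 0, 0], "dp": [0.001, 0, 0], "fingers": 0}, {"twist": [0, 0, 0], "dp": [0.001, 0, 0], "fingers": 0}, {"twist": [0, 0, 0], "dp": [0.001, 0, 0], "fingers": 0}])

```text
time_s: 37.15
tcp_pos: [588.0, 270.5, 71.1]
tcp_rot: [180.0, 0.1, 81.5]
force: [0.0, -5.3, 0.0]
opening: 0.118
finger_force: 88.2
```

move_arm(rows=[{"twist": [0, 0, 0], "dp": [0.0005, 0, 0], "fingers": 0}, {"twist": [0, 0, 0], "dp": [0.001, 0, 0], "fingers": 0}, {"twist": [0, 0, 0], "dp": [0.001, 0, 0], "fingers": 0}])

```text
time_s: 37.45
tcp_pos: [587.9, 270.6, 71.0]
tcp_rot: [180.0, 0.2, 81.5]
force: [0.4, -8.2, 1.3]
opening: 0.12
finger_force: 88.4
```

move_arm(rows=[{"twist": [0, 0, 0], "dp": [0.001, 0, 0.0005], "fingers": 0}, {"twist": [0, 0, 0], "dp": [0.001, 0, 0.001], "fingers": 0}, {"twist": [0, 0, 0], "dp": [0.001, 0, 0.001], "fingers": 0}, {"twist": [0, 0, 0], "dp": [0.001, 0, 0.001], "fingers": 0}])

```text
time_s: 37.85
tcp_pos: [587.9, 270.6, 70.1]
tcp_rot: [180.0, 0.3, 81.5]
force: [-0.9, -10.9, 3.9]
opening: 0.118
finger_force: 88.8
```

move_arm(rows=[{"twist": [0, 0, 0], "dp": [0, 0, 0], "fingers": 20}, {"twist": [0, 0, 0], "dp": [0, 0, 0], "fingers": 30}, {"twist": [0, 0, 0], "dp": [0, 0, 0], "fingers": 40}, {"twist": [0, 0, 0], "dp": [0, 0, 0], "fingers": 40}, {"twist": [0, 0, 0], "dp": [0, 0, -0.01], "fingers": 40}, {"twist": [0, 0, 0], "dp": [0, 0, -0.03], "fingers": 40}, {"twist": [0, 0, 0], "dp": [0, 0, -0.06], "fingers": 40}, {"twist": [0, 0, 0], "dp": [0, 0, -0.1], "fingers": 40}, {"twist": [0, 0, 0], "dp": [0, 0, -0.1], "fingers": 40}, {"twist": [0, 0, 0], "dp": [0, 0, -0.1], "fingers": 40}])

```text
time_s: 38.85
tcp_pos: [589.3, 274.3, 172.2]
tcp_rot: [179.8, -0.1, 81.6]
force: [-0.3, -0.6, -0.9]
opening: 0.4
finger_force: 0.0
```

```bash
python3 - <<'E'
from h import *
s=r.read_state();need();c=snap('wrist','w15.png');t=snap('top','top3.png')['img']
a=cv2.resize(c['img'],(560,350));b=cv2.resize(t[100:290,180:420],None,fx=1.3,fy=1.3)
o=np.zeros((600,800,3),np.uint8);o[:350,:560]=a;o[350:350+b.shape[0],:b.shape[1]]=b
st=cv2.resize(t[185:250,405:515],None,fx=3,fy=3);o[350:350+st.shape[0],400:400+st.shape[1]]=st
cv2.imwrite('pics/f.png',o)
E
```

```text
at [589.3 274.3 172.2] [ 1.798e+02 -1.000e-01  8.160e+01] t 38.9 op 0.4
```

View pics/f.png

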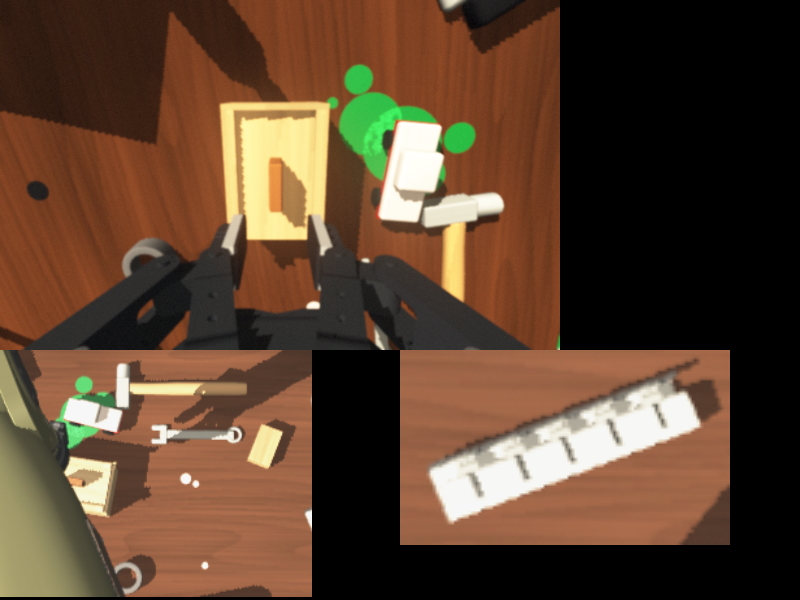

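```bash
python3 - <<'E'
from h import *
s=r.read_state();c=r.camera('wrist')
h=cv2.cvtColor(c['img'],cv2.COLOR_BGR2HSV)
col=h[:,314];print([(v,*col[v].tolist()) for v in list(range(112,128,2))+list(range(172,190,2))+list(range(232,252,2))+list(range(262,282,2))])
for v,z in((118,70),(128,62),(181,86),(242,86),(272,62)):print(v,z,(R.from_euler('xyz',s['tcp_rot'],degrees=True).inv().apply(plane(c,[(314,v)],z,s)-s['tcp_pos'])).round(1), s['tcp_pos'].round(1))
E
```

```text
[(112, 12, 169, 89), (114, 15, 156, 149), (116, 21, 128, 241), (118, 21, 120, 247), (120, 22, 118, 248), (122, 22, 122, 246), (124, 17, 144, 212), (126, 16, 144, 174), (172, 25, 105, 253), (174, 25, 100, 254), (176, 25, 102, 253), (178, 20, 132, 248), (180, 13, 175, 224), (182, 13, 180, 220), (184, 13, 178, 214), (186, 14, 178, 229), (188, 15, 178, 242), (232, 14, 186, 229), (234, 13, 178, 230), (236, 14, 182, 230), (238, 13, 183, 227), (240, 13, 176, 226), (242, 22, 124, 249), (244, 26, 91, 254), (246, 26, 89, 254), (248, 26, 92, 254), (250, 26, 93, 254), (262, 26, 95, 254), (264, 26, 94, 254), (266, 26, 95, 254), (268, 26, 94, 254), (270, 26, 97, 254), (272, 25, 102, 252), (274, 17, 146, 164), (276, 11, 165, 93), (278, 12, 164, 92), (280, 10, 167, 93)]
118 70 [[66.7 -1.4 99.5]] [587.7 273.5 169.6]
128 62 [[ 58.9  -1.4 107.6]] [587.7 273.5 169.6]
181 86 [[22.2 -1.3 83.6]] [587.7 273.5 169.6]
242 86 [[-26.7  -1.3  83.6]] [587.7 273.5 169.6]
272 62 [[-66.3  -1.5 107.6]] [587.7 273.5 169.6]
```

```bash
python3 -c "
from h import *
print(r.sign_off())"
```

```text
the job is handed in; nothing more can be done
None
```

I pulled all three cutter inserts from the strip and put them down inside the box. I then slid the lid in until it stopped against the end wall and handed the job in at about 39 s. The other things on the bench were not touched.

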